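# Check the date spots under two spice jars and sort them

## Robot

A 7-joint arm with a two-finger parallel gripper is mounted at the origin on a cart in front of the work surface, level with it; the furniture and walls round the work are solid. World frame = base frame: x ahead of the robot, y to its left, z up, the work surface at z = 0. Lengths are in m, angles in rad, forces in N, time in s.
With the tool pointing down it reaches from about 0.4 to 0.85 m from the base axis. Payload 10.4 kg.
Tool frame: the origin (TCP) lies between the finger pads; the fingertips stand 17 mm ahead of it and the grasp point (between the pads) lies 2 mm behind it; z points along the fingers, y is the line along which they close (so a half turn about z gives the same grasp; the last joint's range is limited). The gripper opens to 85 mm and grips with 20 to 120 N. Pads are 22 mm wide; open, the fingers measure 114 mm over their backs; the gripper's body (76 mm by 85 mm) begins 54 mm behind the grasp point. The pads swing forward as they close: fully open they stand 13 mm farther back than shut.
Start: joints at [-1.366, 0.332, -0.065, 1.46, 0.022, 1.35, -0.088], TCP at [0.141, 0.609, 0.248] pointing down, gripper open.
Joint ranges: [-2.6, 2.6], [-0.5, 2.12], [-1.47, 1.34], [0.16, 2.42], [-1.27, 4.41], [0.06, 2.06], [-2.6, 2.6]. Speed limits (rad/s): [2.22, 2.22, 2.79, 2.79, 3.14, 3.14, 3.14].

## Interface

Orientations are given as a unit quaternion [x, y, z, w].
In Python, from workcell import readout, imaging, manip gives the robot as it stands. The module is installed in compiled form; this text tells all that it offers.
- The arm moves only by the shell command python3 -m crank 'ROWS' [OPENING] [FORCE]. ROWS is JSON, a list of rows, each a list of 4 numbers: the shift along the tool's x, y, z as a fraction of full scale, then the turn about the tool's z as a fraction of full scale. In form: [[x, y, z, yaw], ...]. A call has 1 to 5 rows; each row is the pose to reach, as a shift and turn from the pose commanded when the call began, along the tool's axes at that moment; what a row does not reach only later rows make up. Full scale, the value 1, is 400 mm for a shift and 60 degrees for a turn. A row lasts 1/12 s, in which the tool goes at most 41.7 mm and 7.16 degrees, less where a joint would pass 70% of its speed; a pose out of reach is approached as far as the arm can. A call with a number of a shift or a turn outside -1 to 1 is refused whole. A call with a gripper value outside its range is refused whole. OPENING is the gripper command: -1 is shut, 1 is fully open, values between are in proportion, set as the call begins (- or left out, the last holds). The fingers move at their own pace and stop on an object; FORCE is the grip in N (left out, the last holds). Time passes only in rows, so rows that repeat a pose let the fingers close. It gives the time, the measured TCP pose, the force, the opening and the grip force at its end, in the units of the state.
- readout.get_obs(): the state, without advancing time (a new reading comes with each control period).
- imaging.camera(name): name is "scene" or "top"; returns a dict with "color" (400x640x3 uint8, red, green, blue), "fx", "fy", "cx", "cy" (pixels), "k1" (the pictures are not rectified: a ray, as slopes to the right and down, at radius r is drawn at 1 + k1 r^2 times it, then the intrinsics apply), "rvec" (rotation vector, rad) and "tvec" (3), from world to camera coordinates, as OpenCV has them. Camera axes: x right, y down, z forward; pixel columns grow to the right and rows downward; lengths in m; the calibration is good to about 2 mm. A picture is of the moment at which its call begins. There is no depth.
- manip.hand_in(): hands the job in; it is judged then, once.
The state is a dict: "clock": time; "joint_pos": joint angles; "joint_velocities": joint speeds; "tau": joint torques, N m; "position": TCP position; "ee_rot": TCP orientation; "ft_force": force on the tool from outside, world axes, zero at the start; "torque": the same for the moment, N m; "grip_width": opening from 0.0 (shut) to 1.0 (fully open); "grasp_force": force on a finger pad.
Only numpy, scipy, OpenCV 4.12 (cv2) and the standard library are available. Lean on these libraries where they do the work, as an engineer would, in place of code of your own. Each camera call takes 0.05 s, during which the arm holds its last target. There are 200 camera calls.

## Task

The two look-alike spice jars standing to the right of the two trays carry a coloured spot under the foot: green means still good, red means past its date. One jar at a time, pick the jar up, tip it in the air right over onto its side (or further) so that its underside can be read, hold it so for a moment, then stand it upright in its tray - green spot in the wooden tray, red spot in the grey tray - and let go before touching the other jar. Put the jars down, never drop them or lay them down, and leave the timer and the mug where they are.

Things in the scene. Friction and masses are not known exactly. Their poses are not given: they have to be found in the camera images.
- jar_red_mid (a point): Centre (50 mm above the foot) of the spice jar with a red spot, 33 mm across, under its foot; the spot cannot be seen while it stands. Round clear jar, paper label, white cap, 46 mm across, 100 mm tall, about 0.14 kg; can be gripped across its width from 25 to 95 mm up. Starts upright; z axis from foot to cap. Looks just like the other jar. Belongs in the grey tray.
- jar_green_mid (a point): Centre (50 mm above the foot) of the spice jar with a green spot, 33 mm across, under its foot; the spot cannot be seen while it stands. Round clear jar, paper label, white cap, 46 mm across, 100 mm tall, about 0.14 kg; can be gripped across its width from 25 to 95 mm up. Starts upright; z axis from foot to cap. Looks just like the other jar. Belongs in the wooden tray.
- grey_tray_in (a point): Centre of the inner floor of the grey plastic tray for the red-spot jar. The tray is fixed, 130 x 130 mm outside, 118 x 118 mm inside, walls 28 mm high and 6 mm thick, floor 6 mm thick (this point is on the floor, 6 mm above the worktop); x and y axes along its sides, z up. Which tray is left and which is right varies.
- wood_tray_in (a point): Centre of the inner floor of the light wooden tray for the green-spot jar. The tray is fixed, 130 x 130 mm outside, 118 x 118 mm inside, walls 28 mm high and 6 mm thick, floor 6 mm thick (this point is on the floor, 6 mm above the worktop); x and y axes along its sides, z up. Which tray is left and which is right varies.
- jar_red: The red-spot jar; origin at the centre of its foot, z towards the cap.
- jar_green: The green-spot jar; origin at the centre of its foot, z towards the cap.
- timer: Round kitchen timer with a raised grip bar on top, white and pale grey-green, 65 mm across, 48 mm high, loose, stands behind the trays (farther from the robot; a look-alike fixed at the back wall is part of the room); origin under its centre. Not to be moved.
- mug: Mug, white below and dark grey above, 82 mm wide, 114 mm with its handle, 97 mm high, loose, stands behind the jars on the draining board; origin under the centre of its outline. Not to be moved.
Things that resemble listed ones, but are neither listed nor needed, are in the scene too. What is shaped like the jar_green but pink or yellow is not meant.

How it is judged:
On the way, in this order (a step that is already met when the one before it is completed fails the run):
1. one jar is held in the air (its centre more than 100 mm up), tipped by more than 60 degrees from upright, while the other stands untouched (within 30 mm of its start) ((((angle between jar_red_mid's own z axis and vertical above 1.05 rad and height (world z) of jar_red_mid above 0.1 m and contact force between the fingers and jar_red above 0.5 N) and distance of jar_green_mid from where it was at the start of the episode below 0.03 m) or ((angle between jar_green_mid's own z axis and vertical above 1.05 rad and height (world z) of jar_green_mid above 0.1 m and contact force between the fingers and jar_green above 0.5 N) and distance of jar_red_mid from where it was at the start of the episode below 0.03 m))), for 0.3 s.
2. that jar stands upright in its own tray, let go, while the other is still untouched ((((x of jar_red_mid in the frame of grey_tray_in between -0.045 and 0.045 m and y of jar_red_mid in the frame of grey_tray_in between -0.045 and 0.045 m and z of jar_red_mid in the frame of grey_tray_in between 0.044 and 0.056 m and angle between jar_red_mid's own z axis and vertical below 0.12 rad and contact force between the fingers and jar_red below 0.05 N and linear speed of jar_red below 0.03 m/s) and distance of jar_green_mid from where it was at the start of the episode below 0.03 m) or ((x of jar_green_mid in the frame of wood_tray_in between -0.045 and 0.045 m and y of jar_green_mid in the frame of wood_tray_in between -0.045 and 0.045 m and z of jar_green_mid in the frame of wood_tray_in between 0.044 and 0.056 m and angle between jar_green_mid's own z axis and vertical below 0.12 rad and contact force between the fingers and jar_green below 0.05 N and linear speed of jar_green below 0.03 m/s) and distance of jar_red_mid from where it was at the start of the episode below 0.03 m))), for 0.2 s.
3. the other jar is held in the air tipped by more than 60 degrees, with the first in its tray ((((x of jar_red_mid in the frame of grey_tray_in between -0.045 and 0.045 m and y of jar_red_mid in the frame of grey_tray_in between -0.045 and 0.045 m and z of jar_red_mid in the frame of grey_tray_in between 0.044 and 0.056 m and angle between jar_red_mid's own z axis and vertical below 0.12 rad and contact force between the fingers and jar_red below 0.05 N and linear speed of jar_red below 0.03 m/s) and (angle between jar_green_mid's own z axis and vertical above 1.05 rad and height (world z) of jar_green_mid above 0.1 m and contact force between the fingers and jar_green above 0.5 N)) or ((x of jar_green_mid in the frame of wood_tray_in between -0.045 and 0.045 m and y of jar_green_mid in the frame of wood_tray_in between -0.045 and 0.045 m and z of jar_green_mid in the frame of wood_tray_in between 0.044 and 0.056 m and angle between jar_green_mid's own z axis and vertical below 0.12 rad and contact force between the fingers and jar_green below 0.05 N and linear speed of jar_green below 0.03 m/s) and (angle between jar_red_mid's own z axis and vertical above 1.05 rad and height (world z) of jar_red_mid above 0.1 m and contact force between the fingers and jar_red above 0.5 N)))), for 0.3 s.
At the end, for the whole second after the job is handed in: The red-spot jar stands in the grey tray and the green-spot jar in the wooden tray, each on the tray's floor (centre within 45 mm of the tray's centre along both sides, height right within 6 mm), upright within 7 degrees, released and at rest (x of jar_red_mid in the frame of grey_tray_in between -0.045 and 0.045 m and y of jar_red_mid in the frame of grey_tray_in between -0.045 and 0.045 m and z of jar_red_mid in the frame of grey_tray_in between 0.044 and 0.056 m and angle between each of jar_red_mid, jar_green_mid's own z axis and vertical below 0.12 rad and contact force between the fingers and jar_red below 0.05 N and linear speed of each of jar_red, jar_green below 0.03 m/s and x of jar_green_mid in the frame of wood_tray_in between -0.045 and 0.045 m and y of jar_green_mid in the frame of wood_tray_in between -0.045 and 0.045 m and z of jar_green_mid in the frame of wood_tray_in between 0.044 and 0.056 m and contact force between the fingers and jar_green below 0.05 N); the robot touches nothing.
It fails at once if the kitchen timer or the mug is pushed more than 30 mm (distance of any of timer, mug from where it was at the start of the episode above 0.03 m).
It fails at once if a jar is let go in mid-air (its foot more than about 35 mm above what it should stand on) ((height (world z) of jar_red_mid above 0.092 m and contact force between the fingers and jar_red below 0.05 N) or (height (world z) of jar_green_mid above 0.092 m and contact force between the fingers and jar_green below 0.05 N)).
It fails at once if a jar lies on its side on the worktop or in a tray ((height (world z) of jar_red_mid below 0.04 m and angle between jar_red_mid's own z axis and vertical above 1.3 rad) or (height (world z) of jar_green_mid below 0.04 m and angle between jar_green_mid's own z axis and vertical above 1.3 rad)).
It also fails if it takes over 64 s, if anything falls off the work surface, if the arm or the gripper's body presses on something with over 40 N, if the wrist force passes 120 N, or if a joint passes its speed limit or range.

## Working session

There is one attempt and no reset: what is moved stays moved. The work goes in short steps, Python scripts to look and compute and a shell command to move; the robot and the scene stay as the last step left them, time stands still between calls to the robot, and variables do not carry over. Pictures are saved under pics/ and viewed, at most 10 in all, crops included, and the job is handed in when it is done.

```bash
mkdir -p pics; ls
python3 - <<'E'
from workcell import readout, imaging
import cv2
o=readout.get_obs(); print(o)
for n in("scene","top"):
    c=imaging.camera(n); cv2.imwrite(f"pics/{n}0.png",c["color"][:,:,::-1]); print({k:v for k,v in c.items() if k!="color"})
E
```

```text
pics
{'clock': 0.0, 'joint_pos': array([-1.36558616,  0.33286076, -0.06469826,  1.46096388,  0.02163751,
        1.34987858, -0.08853828]), 'joint_velocities': array([-0.00018333, -0.00071193, -0.00075461,  0.00071207,  0.00111837,
       -0.00106903, -0.00083865]), 'tau': array([-1.92490515e-04, -6.25442934e+01,  4.87163581e-02, -3.91613889e+01,
        1.59994955e-02,  9.94889473e-03, -1.28832891e-07]), 'position': array([0.14109   , 0.6085039 , 0.24751208]), 'ee_rot': array([ 1.13663981e-01,  9.93518998e-01, -7.06422678e-04, -2.89383278e-05]), 'ft_force': array([-0.13709288, -0.89697621, -0.45883548]), 'torque': array([ 0.02138639, -0.00579531, -0.00953412]), 'grasp_force': 0.0, 'grip_width': 0.9955996692626666}
{'fx': 410.32338459211906, 'fy': 410.32338459211906, 'cx': 317.52977484333485, 'cy': 198.90859931033228, 'k1': 0.03738904604893937, 'rvec': array([ 1.98132469, -1.06822061,  0.52365601]), 'tvec': array([-0.48271273,  0.32806482,  1.00429438])}
{'fx': 423.20502568605065, 'fy': 423.20502568605065, 'cx': 324.26465273388607, 'cy': 203.27337233388153, 'k1': -0.0688542166535064, 'rvec': array([ 2.15693071, -2.15747275,  0.15700171]), 'tvec': array([-0.16670731,  0.63004147,  1.29527176])}
```

View pics/scene0.png

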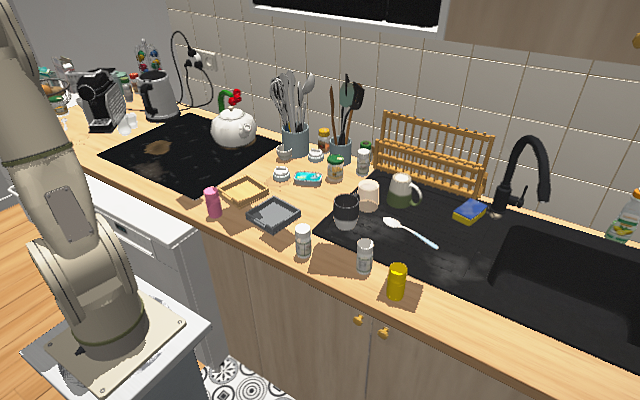

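View pics/top0.png

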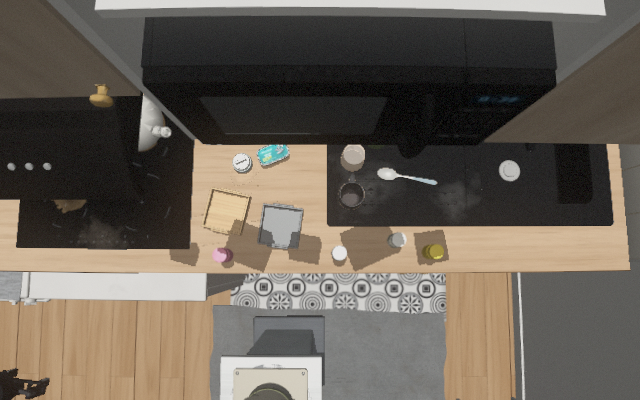

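The scene picture shows two white-capped jars at (303,240) and (365,255), the grey tray at (273,213), the wooden tray at (244,190) and the mug at (346,210). The top view has the jar caps at (340,253) and (398,240), the wooden tray at (228,211), the grey tray at (281,226) and the timer at (242,162).
Possible mix-ups: the pink jar (222,256 top), the yellow jar (434,252 top), and the jars at the back wall (scene 323,140 and 364,155). I choose the two white-capped jars right of the trays.

```bash
cat > h.py <<'E'
import numpy as np, cv2
from workcell import readout, imaging
def cam(n):
    c=imaging.camera(n); c["R"]=cv2.Rodrigues(c["rvec"])[0]
    c["K"]=np.array([[c["fx"],0,c["cx"]],[0,c["fy"],c["cy"]],[0,0,1]]); c["D"]=np.array([c["k1"],0,0,0.]); return c
def p2w(c,u,v,z):
    s=cv2.undistortPoints(np.array([[[u,v]]],float),c["K"],c["D"])[0,0]
    d=c["R"].T@np.array([s[0],s[1],1]); o=-c["R"].T@c["tvec"]
    return o+d*(z-o[2])/d[2]
def w2p(c,p): return cv2.projectPoints(np.array([p],float),c["rvec"],c["tvec"],c["K"],c["D"])[0].ravel()
def crop(c,u0,v0,u1,v1,f,name):
    cv2.imwrite(f"pics/{name}.png",cv2.resize(c["color"][v0:v1,u0:u1,::-1],None,fx=f,fy=f,interpolation=cv2.INTER_CUBIC))
E
python3 - <<'E'
from h import *
c=cam("top"); print(-c["R"].T@c["tvec"])
crop(c,200,150,460,280,3,"t1")
for n,u,v,z in[("jarA",340,253,.1),("jarB",398,240,.1),("wood",228,211,.028),("grey",281,226,.028),("pink",222,256,.1),("mug",351,195,.097),("timer",242,162,.048)]: print(n,p2w(c,u,v,z).round(3))
s=cam("scene"); print(-s["R"].T@s["tvec"]); crop(s,200,130,440,310,3.3,"s1")
E
```

```text
[ 0.45107143 -0.15181901  1.36965619]
jarA [ 0.473 -0.213  0.1  ]
jarB [ 0.511 -0.388  0.1  ]
wood [0.607 0.141 0.028]
grey [ 0.559 -0.03   0.028]
pink [0.463 0.139 0.1  ]
mug [ 0.648 -0.248  0.097]
timer [0.762 0.096 0.048]
[-0.23807371 -0.75670372  0.84850793]
```

View pics/t1.png

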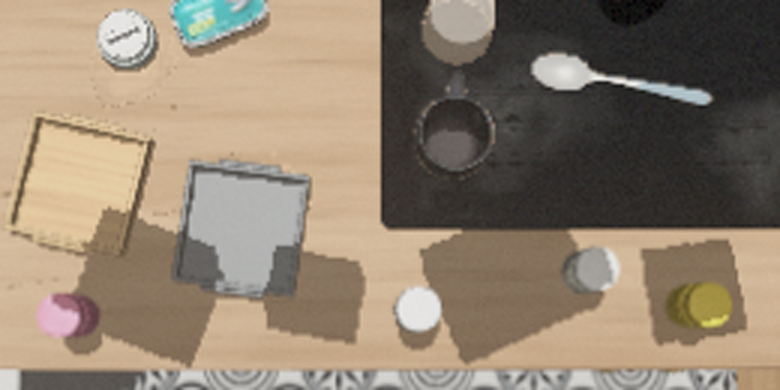

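```bash
for i in 1 2 3; do python3 -m crank '[[0,0,-1,0],[0,0,-1,0],[0,0,-1,0],[0,0,-1,0],[0,0,-1,0]]' 1; done
```

```text
clock: 0.62
position: [0.1411, 0.6083, 0.4588]
ee_rot: [0.114, 0.994, 0.0, 0.0]
ft_force: [-0.8, 1.8, 0.7]
grip_width: 0.998
grasp_force: 0.0
clock: 1.03
position: [0.1401, 0.595, 0.5915]
ee_rot: [0.113, 0.993, 0.016, 0.002]
ft_force: [-0.5, 0.1, -0.5]
grip_width: 1.008
grasp_force: 0.0
clock: 1.45
position: [0.1287, 0.5456, 0.6317]
ee_rot: [0.114, 0.993, 0.041, 0.005]
ft_force: [-0.3, -0.3, -0.4]
grip_width: 1.001
grasp_force: 0.0
```

Crop: jar A cap at (339,253), jar B cap at (399,240), wooden tray centre (227,212) and grey tray centre (280.5,226.5). The out-of-reach upward test tilts the tool slightly, so I want to see whether that tilt builds up.

```bash
cat > j.py <<'E'
from h import *
from scipy.spatial.transform import Rotation as R
o=readout.get_obs(); r=R.from_quat(o["ee_rot"]).as_matrix()
print("t",round(o["clock"],2),"q",o["joint_pos"].round(3),"p",o["position"].round(4),"F",o["ft_force"].round(1),"g",round(o["grip_width"],3),round(o["grasp_force"],1)); print("axes x",r[:,0].round(3),"y",r[:,1].round(3),"z",r[:,2].round(3),"tilt",np.degrees(np.arccos(-r[2,2])).round(1))
E
python3 j.py; for i in 1 2; do python3 -m crank '[[0,0,-1,0],[0,0,-1,0],[0,0,-1,0],[0,0,-1,0],[0,0,-1,0]]' >/dev/null; python3 j.py; done
```

```text
t 1.45 q [-1.686e+00  2.770e-01  4.300e-01  7.440e-01 -1.360e-01  2.058e+00
 -2.000e-03] p [0.1287 0.5456 0.6317] F [-0.3 -0.3 -0.4] g 1.001 0.0
axes x [-0.974  0.226  0.   ] y [0.225 0.971 0.082] z [ 0.018  0.08  -0.997] tilt 4.7
t 1.87 q [-1.864  0.172  0.592  0.805 -0.118  2.058 -0.005] p [0.1191 0.5042 0.6634] F [-0.1 -0.9  0.1] g 1.0 0.0
axes x [-0.974  0.226  0.   ] y [0.224 0.966 0.131] z [ 0.029  0.128 -0.991] tilt 7.6
t 2.28 q [-2.278  0.081  0.978  0.855 -0.085  2.058 -0.012] p [0.1112 0.4684 0.6901] F [ 0.1 -0.1  0.8] g 0.999 0.0
axes x [-0.974  0.226  0.001] y [0.222 0.958 0.181] z [ 0.04   0.177 -0.983] tilt 10.4
```

```bash
python3 -m crank '[[0,0,0.5,0],[0,0,0.5,0],[0,0,0.5,0],[0,0,0.5,0],[0,0,0.5,0]]' >/dev/null; python3 j.py;  python3 -m crank '[[0,0,0,0.5],[0,0,0,0.5],[0,0,0,0.5],[0,0,0,0.5]]' >/dev/null; python3 j.py
```

```text
t 2.7 q [-2.413 -0.155  0.854  1.441  0.153  1.625 -0.188] p [0.1183 0.5038 0.49  ] F [0.4 0.6 0.3] g 1.0 0.0
axes x [-0.975  0.224  0.001] y [0.22  0.959 0.179] z [ 0.039  0.175 -0.984] tilt 10.3
t 3.03 q [-2.352 -0.139  0.81   1.432  0.135  1.626 -0.681] p [0.1188 0.504  0.4928] F [-0.7  0.4 -0.7] g 1.0 0.0
axes x [-0.745  0.662  0.088] y [0.666 0.729 0.157] z [ 0.04   0.175 -0.984] tilt 10.4
```

```bash
cat > fit.py <<'E'
import numpy as np, itertools
from scipy.optimize import least_squares
from scipy.spatial.transform import Rotation as R
D=[([-1.36558616,0.33286076,-0.06469826,1.46096388,0.02163751,1.34987858,-0.08853828],[.14109,.6085,.24751],[-.974,.226,0],[.226,.974,0]),
([-1.686,.277,.43,.744,-.136,2.058,-.002],[.1287,.5456,.6317],[-.974,.226,0],[.225,.971,.082]),
([-1.864,.172,.592,.805,-.118,2.058,-.005],[.1191,.5042,.6634],[-.974,.226,0],[.224,.966,.131]),
([-2.278,.081,.978,.855,-.085,2.058,-.012],[.1112,.4684,.6901],[-.974,.226,.001],[.222,.958,.181]),
([-2.413,-.155,.854,1.441,.153,1.625,-.188],[.1183,.5038,.49],[-.975,.224,.001],[.22,.959,.179]),
([-2.352,-.139,.81,1.432,.135,1.626,-.681],[.1188,.504,.4928],[-.745,.662,.088],[.666,.729,.157])]
Rz=lambda a:R.from_euler('z',a).as_matrix(); Ry=lambda a:R.from_euler('y',a).as_matrix()
# P: a, h, off2x, L1x,L1z, L2x,L2z, L3x,L3z, c7
def fk(q,P,s):
    a,h,o2,L1x,L1z,L2x,L2z,L3x,L3z,c=P
    q=np.array(q)*s
    M=Rz(a+q[0]); p=np.array([0,0,h])+M@[o2,0,0]
    M=M@Ry(q[1])@Rz(q[2]); p=p+M@[L1x,0,L1z]
    M=M@Ry(q[3])@Rz(q[4]); p=p+M@[L2x,0,L2z]
    M=M@Ry(q[5]); p=p+M@[L3x,0,0]; M=M@Rz(q[6]+c); p=p+M@[0,0,L3z]
    return p,M
if __name__=="__main__":
    best=[]
    for sg in itertools.product([1,-1],repeat=4):
      s=np.array([sg[0],1,sg[1],1,sg[2],1,sg[3]])
      for c0 in(0,1.57,3.14,-1.57):
        def f(P):
            r=[]
            for q,p,x,y in D:
                pp,M=fk(q,P,s); r+=list(pp-p)+list(.3*(M[:,0]-x))+list(.3*(M[:,1]-y))
            return np.r_[r,1e-3*np.array(P[[2,3,5,7]])]
        k=least_squares(f,[1.34-sg[0]*-1.37,.3,0,0,.4,0,.4,0,.2,c0]); best.append((k.cost,sg,k.x))
    best.sort(key=lambda b:b[0])
    for b in best[:3]: print(b[0],b[1],b[2].round(4))
    b=best[0]; np.savez("fk.npz",P=b[2],s=np.array([b[1][0],1,b[1][1],1,b[1][2],1,b[1][3]]))
    print([ (1e3*(fk(q,b[2],np.load("fk.npz")["s"])[0]-p)).round(1) for q,p,x,y in D])
E
python3 fit.py
```

```text
3.313781994991612e-05 (-1, -1, -1, -1) [-0.0739  0.3364 -0.0023 -0.0184  0.4138 -0.0045  0.4953 -0.0258  0.3814
  1.4973]
3.3137819949916325e-05 (-1, -1, -1, -1) [-0.0739  0.3364 -0.0023 -0.0184  0.4138 -0.0045  0.4953 -0.0258  0.3814
  1.4973]
3.313781994991655e-05 (-1, -1, -1, -1) [-0.0739  0.3364 -0.0023 -0.0184  0.4138 -0.0045  0.4953 -0.0258  0.3814
  1.4973]
[array([-0.4,  0.1, -0.3]), array([-0.7, -0.6,  0.3]), array([-1.3,  1.4, -0.1]), array([ 1.6, -0.6, -0.3]), array([-0.2, -0.8,  0.2]), array([-0.4,  0.7,  0.2])]
```

```bash
for i in 1 2 3 4; do python3 -m crank '[[0.45,0.8,0,0],[0.45,0.8,0,0],[0.45,0.8,0,0],[0.45,0.8,0,0],[0.45,0.8,0,0]]' >/dev/null; python3 j.py; done
```

```text
t 3.45 q [-1.922  0.492  0.978  0.861 -0.467  1.776 -0.34 ] p [0.1536 0.6715 0.5254] F [-2.6 -0.6  3.2] g 1.0 0.0
axes x [-0.75   0.655  0.087] y [0.66  0.735 0.158] z [ 0.04   0.176 -0.984] tilt 10.4
t 3.87 q [-1.516  0.82   1.187  0.234 -1.07   2.019 -0.447] p [0.1779 0.7475 0.5543] F [ 2.  -1.6  2.5] g 0.999 0.0
axes x [-0.737  0.664  0.127] y [0.676 0.72  0.155] z [ 0.012  0.2   -0.98 ] tilt 11.5
t 4.28 q [-1.465  0.852  1.338  0.162 -1.267  2.058 -0.468] p [0.1796 0.7453 0.5552] F [0.2 0.5 0. ] g 0.999 0.0
axes x [-0.736  0.665  0.123] y [0.676 0.722 0.143] z [ 0.006  0.189 -0.982] tilt 10.9
t 4.7 q [-1.463  0.866  1.338  0.162 -1.267  2.058 -0.468] p [0.1812 0.749  0.5447] F [ 0.3 -0.4  0.6] g 0.996 0.0
axes x [-0.736  0.668  0.115] y [0.677 0.724 0.133] z [ 0.005  0.175 -0.984] tilt 10.1
```

```bash
cat > sim.py <<'E'
import numpy as np
from scipy.optimize import lsq_linear
from scipy.spatial.transform import Rotation as R
from fit import fk
Z=np.load("fk.npz"); P,S=Z["P"],Z["s"]
lo=np.array([-2.6,-.5,-1.47,.162,-1.267,.062,-2.598]); hi=np.array([2.598,2.118,1.338,2.418,4.408,2.058,2.598])
vm=np.array([2.22,2.22,2.79,2.79,3.14,3.14,3.14])*.7/12
def err(q,pt,Mt,w):
    p,M=fk(q,P,S); return np.r_[w*(pt-p),R.from_matrix(Mt@M.T).as_rotvec()]
def row(q,d,yaw,w=.54,lam=.02,it=3):
    p,M=fk(q,P,S); d=np.array(d,float); n=np.linalg.norm(d); d=d*min(1,.0417/n) if n>0 else d
    pt=p+M@d; Mt=M@R.from_euler('z',yaw,degrees=True).as_matrix(); q0=q.copy()
    l=np.maximum(lo,q0-vm); h=np.minimum(hi,q0+vm); l=np.minimum(l,h-1e-6)
    for _ in range(it):
        e=err(q,pt,Mt,w); J=np.array([(err(q+1e-5*np.eye(7)[i],pt,Mt,w)-e)/1e-5 for i in range(7)]).T
        A=np.r_[J,lam*np.eye(7)]; b=np.r_[-e,np.zeros(7)]
        q=q+lsq_linear(A,b,(np.minimum(l-q,-1e-9),np.maximum(h-q,1e-9))).x
    return q
def tilt(q):
    p,M=fk(q,P,S); return np.degrees(np.arccos(-M[2,2])),p,M
E
python3 - <<'E'
from sim import *
q0=np.array([-1.3656,.3329,-.0647,1.461,.0216,1.3499,-.0885])
for w in(.5,1,2):
  for lam in(.01,.05):
    q=q0.copy()
    for i in range(25):
        q=row(q,[0,0,-.1],0,w,lam)
        if i in(14,24): t,p,_=tilt(q); print(w,lam,i+1,q.round(2),p.round(3),round(t,1))
# observed: 15: 4.7deg [.1287 .5456 .6317]; 25: 10.4deg [.111 .468 .690]
# what tilted poses are reachable near jars: search with 45deg
E
```

```text
0.5 0.01 15 [-1.42  0.24 -0.    0.81 -0.    2.06 -0.07] [0.123 0.532 0.611] 1.8
0.5 0.01 25 [-1.42  0.08 -0.    0.92 -0.    2.06 -0.07] [0.109 0.472 0.641] 4.5
0.5 0.05 15 [-1.4   0.24 -0.02  0.81  0.01  2.06 -0.08] [0.123 0.531 0.612] 1.8
0.5 0.05 25 [-1.41  0.08 -0.01  0.92  0.    2.06 -0.07] [0.109 0.472 0.641] 4.5
1 0.01 15 [-1.5   0.2   0.12  0.73 -0.03  2.06 -0.06] [0.122 0.527 0.669] 8.5
1 0.01 25 [-1.42 -0.04  0.    0.82 -0.    2.06 -0.07] [0.1   0.433 0.75 ] 17.6
1 0.05 15 [-1.42  0.23 -0.    0.75  0.    2.06 -0.07] [0.123 0.534 0.65 ] 6.3
1 0.05 25 [-1.42 -0.01 -0.    0.83 -0.    2.06 -0.07] [0.103 0.446 0.732] 15.4
2 0.01 15 [-1.38  0.16 -0.07  0.56  0.02  2.06 -0.08] [0.119 0.517 0.772] 20.4
2 0.01 25 [-1.5  -0.19  0.02  0.54  0.05  2.06 -0.09] [0.076 0.331 0.94 ] 42.1
2 0.05 15 [-1.42  0.21 -0.    0.6  -0.    2.06 -0.07] [0.124 0.536 0.731] 15.8
2 0.05 25 [-1.42 -0.14  0.    0.57 -0.    2.06 -0.07] [0.085 0.366 0.908] 37.4
```

Run:
```python
from sim import *
qa=np.array([-1.463,.866,1.338,.162,-1.267,2.058,-.468]); qb=np.array([-2.352,-.139,.81,1.432,.135,1.626,-.681])
res=[]
for nm,q0 in(("cur",qa),("b",qb)):
  for el in(-60,-30,0,30,60,90):
    for az in((0,) if el==90 else (0,60,120,180,240,300)):
      q=q0.copy(); p,_=fk(q,P,S); ph=np.arctan2(p[1],p[0])+np.radians(az); e=np.radians(el)
      dw=np.array([np.cos(e)*np.cos(ph),np.cos(e)*np.sin(ph),np.sin(e)])*.1; zmin=9;T=[]
      for i in range(45):
        q=row(q,fk(q,P,S)[1].T@dw,0,.75,.02,2); t,p,M=tilt(q); zmin=min(zmin,p[2])
        if i%15==14: T.append(round(t,1))
      res.append((T,nm,el,az,p.round(2),M[:,2].round(2),q.round(2),round(zmin,2)))
res.sort(key=lambda r:-r[0][-1])
for r in res[:12]: print(*r)
```

```text
[np.float64(17.2), np.float64(25.6), np.float64(33.9)] cur 90 0 [0.1  0.47 0.89] [ 0.11  0.55 -0.83] [-1.33  0.09 -0.11  0.4   0.    2.06 -0.61] 0.56
[np.float64(16.3), np.float64(24.9), np.float64(33.4)] b 90 0 [0.12 0.46 0.88] [ 0.15  0.53 -0.84] [-1.49  0.07  0.11  0.43 -0.01  2.06 -0.55] 0.53
[np.float64(15.8), np.float64(23.9), np.float64(33.3)] cur 60 180 [0.02 0.26 0.83] [ 0.09  0.54 -0.84] [-1.3  -0.47 -0.08  0.97 -0.1   2.06 -0.64] 0.57
[np.float64(15.4), np.float64(23.4), np.float64(32.8)] b 60 180 [0.08 0.25 0.82] [ 0.14  0.52 -0.84] [-1.55 -0.48  0.04  0.99  0.1   2.06 -0.6 ] 0.53
[np.float64(16.7), np.float64(23.7), np.float64(30.8)] cur 30 0 [0.24 0.96 0.5 ] [ 0.1   0.5  -0.86] [-1.42  0.96  0.39  0.16 -0.4   1.49 -0.54] 0.49
[np.float64(16.0), np.float64(23.3), np.float64(29.9)] cur 60 120 [-0.45  0.38  0.79] [-0.13  0.48 -0.87] [-2.6   0.32 -0.41  0.39  0.67  2.06 -1.68] 0.56
[np.float64(15.9), np.float64(23.1), np.float64(29.8)] cur 60 240 [0.57 0.09 0.79] [ 0.29  0.4  -0.87] [ 0.39  0.38 -0.9   0.41 -0.    2.06  0.38] 0.56
[np.float64(16.7), np.float64(23.7), np.float64(29.7)] cur 60 60 [-0.27  0.59  0.8 ] [-0.03  0.49 -0.87] [-2.25  0.47  0.25  0.16  0.06  2.03 -1.17] 0.56
[np.float64(16.7), np.float64(23.7), np.float64(29.6)] cur 60 300 [0.51 0.4  0.79] [ 0.21  0.45 -0.87] [-0.52  0.48 -0.34  0.16 -0.05  2.04 -0.01] 0.56
[np.float64(15.1), np.float64(22.3), np.float64(29.6)] b 60 240 [0.53 0.01 0.79] [ 0.34  0.35 -0.87] [-2.24 -0.46  1.34  0.58  0.47  2.06  0.36] 0.53
[np.float64(16.1), np.float64(22.8), np.float64(29.4)] cur 0 0 [0.27 1.08 0.09] [ 0.1   0.48 -0.87] [-1.41  1.43  0.39  0.16 -0.43  1.05 -0.52] 0.09
[np.float64(15.9), np.float64(22.9), np.float64(29.3)] b 60 0 [0.16 0.66 0.79] [ 0.13  0.47 -0.87] [-1.42  0.48  0.02  0.16 -0.    1.99 -0.56] 0.53
```

```bash
for i in 1 2 3 4; do python3 -m crank '[[-0.46,-0.26,-0.06,0],[-0.46,-0.26,-0.06,0],[-0.46,-0.26,-0.06,0],[-0.46,-0.26,-0.06,0],[-0.46,-0.26,-0.06,0]]' >/dev/null; python3 j.py; done;  python3 -m crank '[[0,0,0,-0.67],[0,0,0,-0.67],[0,0,0,-0.67],[0,0,0,-0.67],[0,0,0,-0.67]]' >/dev/null; python3 j.py
```

```text
t 5.12 q [-1.958  0.5    1.315  0.961 -0.638  1.844 -0.116] p [0.2293 0.6011 0.539 ] F [ 0.2 -1.   4. ] g 0.999 0.0
axes x [-0.738  0.666  0.113] y [0.675 0.726 0.13 ] z [ 0.005  0.172 -0.985] tilt 9.9
t 5.53 q [-2.376 -0.119  1.219  1.288  0.042  1.738 -0.317] p [0.2772 0.4433 0.5346] F [-0.4 -1.5  0.3] g 1.001 0.0
axes x [-0.733  0.67   0.116] y [0.68  0.722 0.124] z [-0.001  0.17  -0.985] tilt 9.8
t 5.95 q [-1.957 -0.49   0.793  1.479  0.287  1.839 -0.272] p [0.3364 0.253  0.5257] F [ 1.1  0.9 -0.1] g 1.001 0.0
axes x [-0.734  0.668  0.12 ] y [0.679 0.723 0.127] z [-0.002  0.174 -0.985] tilt 10.0
t 6.37 q [-1.437 -0.483  0.816  1.493  0.22   1.875  0.238] p [0.3979 0.058  0.5151] F [ 0.6  0.8 -0.2] g 0.998 0.0
axes x [-0.733  0.67   0.116] y [0.68  0.722 0.125] z [-0.     0.171 -0.985] tilt 9.9
t 6.78 q [-1.455 -0.49   0.818  1.493  0.228  1.877  0.856] p [0.3978 0.0603 0.5151] F [-0.2 -0.1 -0.4] g 1.003 0.0
axes x [-0.993  0.114  0.02 ] y [0.116 0.979 0.17 ] z [-0.     0.171 -0.985] tilt 9.8
```

```bash
for i in 1 2 3 4; do python3 -m crank '[[0,0.15,-1,0],[0,0.15,-1,0],[0,0.15,-1,0],[0,0.15,-1,0],[0,0.15,-1,0]]' >/dev/null; python3 j.py; done
```

```text
t 7.2 q [-1.124 -0.25   0.707  1.184  0.021  2.046  1.034] p [0.3835 0.0579 0.6324] F [-0.7 -0.4 -0.1] g 1.001 0.0
axes x [-0.992  0.125 -0.013] y [0.121 0.977 0.174] z [ 0.035  0.171 -0.985] tilt 10.1
t 7.62 q [-0.656 -0.143  0.396  1.086 -0.117  2.058  1.113] p [0.3849 0.0702 0.6646] F [ 0.4 -0.1 -0.9] g 1.0 0.0
axes x [-0.989  0.14  -0.055] y [0.127 0.973 0.194] z [ 0.081  0.185 -0.979] tilt 11.6
t 8.03 q [-0.682 -0.136  0.369  1.025 -0.12   2.058  1.059] p [0.3832 0.0933 0.6897] F [-0.1  0.8 -0.4] g 0.995 0.0
axes x [-0.985  0.143 -0.096] y [0.119 0.969 0.217] z [ 0.124  0.202 -0.971] tilt 13.7
t 8.45 q [-0.649 -0.139  0.296  0.974 -0.124  2.058  1.011] p [0.3741 0.1097 0.7148] F [ 0.5  0.1 -0.3] g 1.006 0.0
axes x [-0.979  0.153 -0.137] y [0.116 0.963 0.243] z [ 0.169  0.221 -0.96 ] tilt 16.2
```

```bash
for i in 1 2 3 4 5; do python3 -m crank '[[0,0,-1,0],[0,0,-1,0],[0,0,-1,0],[0,0,-1,0],[0,0,-1,0]]' >/dev/null; done; python3 j.py;for i in 1 2 ; do python3 -m crank '[[0,0,-1,0],[0,0,-1,0],[0,0,-1,0],[0,0,-1,0],[0,0,-1,0]]' >/dev/null; done; python3 j.py
```

```text
t 10.53 q [-0.548 -0.18   0.477  0.842 -0.253  2.058  1.159] p [0.3676 0.0134 0.7893] F [ 0.2  0.1 -0.6] g 0.998 0.0
axes x [-0.931  0.233 -0.28 ] y [0.116 0.918 0.38 ] z [ 0.345  0.322 -0.882] tilt 28.2
t 11.37 q [-0.96  -0.031  1.262  0.75  -0.525  2.058  1.351] p [ 0.4379 -0.034   0.7907] F [2.1 1.6 0. ] g 1.0 0.0
axes x [-0.921  0.254 -0.297] y [0.104 0.892 0.439] z [ 0.376  0.373 -0.848] tilt 32.0
```

```bash
for i in 1 2 3; do python3 -m crank '[[0,0,-1,0],[0,0,-1,0],[0,0,-1,0],[0,0,-1,0],[0,0,-1,0]]' >/dev/null; python3 j.py; done
```

```text
t 11.78 q [-1.583 -0.254  1.338  0.641 -0.069  2.058  1.123] p [ 0.4437 -0.0389  0.8119] F [-2.   1.9  1.1] g 1.004 0.0
axes x [-0.911  0.273 -0.307] y [0.11  0.882 0.459] z [ 0.396  0.384 -0.834] tilt 33.5
t 12.2 q [-1.431 -0.244  1.339  0.629 -0.167  2.058  1.192] p [ 0.4269 -0.0753  0.8253] F [ 0.9 -0.4 -0.9] g 1.0 0.0
axes x [-0.891  0.297 -0.344] y [0.105 0.871 0.48 ] z [ 0.442  0.392 -0.807] tilt 36.2
t 12.62 q [-1.378 -0.267  1.338  0.606 -0.183  2.058  1.229] p [ 0.4156 -0.1091  0.8359] F [-0.1 -0.   0.8] g 1.002 0.0
axes x [-0.87   0.316 -0.378] y [0.096 0.861 0.499] z [ 0.483  0.397 -0.78 ] tilt 38.7
```

```bash
cat > plan.py <<'E'
from sim import *
from h import readout
from scipy.optimize import least_squares
o=readout.get_obs(); q=o["joint_pos"]; M0=R.from_quat(o["ee_rot"]).as_matrix(); z=M0[:,2]
t=np.array([z[0],z[1],0]); t/=np.linalg.norm(t)
yh=np.cross([0,0,1],t)
def yawto(M,y): return np.degrees(np.arctan2(-(M[:,0]@y),M[:,1]@y))
E
python3 - <<'E'
from plan import *
print("model err mm",1e3*(fk(q,P,S)[0]-o["position"]))
rng=np.random.default_rng(0)
pts={"A":[.473,-.213,.07],"B":[.511,-.388,.07],"wood":[.607,.141,.08],"grey":[.559,-.03,.08],"up":[.5,-.15,.32],"up2":[.45,-.05,.32]}
for s in(1,-1):
  y=s*yh; M=np.c_[np.cross(y,z),y,z]; print("yaw",yawto(M0,y))
  for n,p in pts.items():
    sol=[]
    for k in range(14):
      x0=q if k==0 else rng.uniform(lo+.01,hi-.01)
      r=least_squares(lambda x:err(x,np.array(p),M,2),np.clip(x0,lo+.01,hi-.01),bounds=(lo,hi))
      if r.cost<1e-6: sol.append(r.x.round(2))
    print(s,n,len(sol),*sol[:2])
E
```

```text
model err mm [ 2.87298763 21.33391962 26.46650583]
yaw -52.83554511178657
1 A 7 [-0.15  0.55  1.05  2.08 -1.25  1.28 -2.44] [ 0.28  0.35  0.55  2.08 -1.04  1.07 -2.54]
1 B 2 [ 0.65  0.65  0.36  1.63 -0.96  1.24 -2.57] [ 0.72  0.63  0.28  1.64 -0.91  1.21 -2.59]
1 wood 9 [ 1.17  0.81 -1.33  2.19  0.96  0.32  1.54] [ 0.93  0.45 -1.08  2.2  -0.26  0.2   2.51]
1 grey 5 [ 1.67  1.04 -1.46  2.21  0.81  0.56  2.07] [ 1.59  0.69 -1.34  2.23  0.12  0.43  2.58]
1 up 0
1 up2 0
yaw 127.16445488821344
-1 A 11 [-0.07  0.49  0.95  2.08 -1.2   1.22  0.68] [ 1.62  0.45 -0.88  2.1  -0.48  0.79  0.25]
-1 B 10 [ 0.4   0.74  0.7   1.63 -1.15  1.37  0.65] [ 0.88  0.61  0.07  1.64 -0.79  1.14  0.49]
-1 wood 4 [-0.46  0.24  0.36  2.17 -1.27  0.49  0.08] [-0.38  0.24  0.29  2.17 -1.25  0.47  0.07]
-1 grey 6 [-0.47  0.28  0.83  2.2  -1.25  0.84  0.36] [ 0.4   0.2  -0.08  2.2  -1.04  0.68  0.26]
-1 up 10 [-0.8  -0.5   1.2   1.97 -0.17  1.09 -0.41] [ 0.91 -0.12 -0.22  1.95 -0.73  1.29  0.01]
-1 up2 11 [ 0.41 -0.4   0.12  2.17 -0.64  1.22 -0.19] [ 0.6  -0.39 -0.04  2.16 -0.7   1.26 -0.14]
```

```bash
python3 - <<'E'
s=open('fit.py').read()
new='''
([-1.463,.866,1.338,.162,-1.267,2.058,-.468],[.1812,.749,.5447],[-.736,.668,.115],[.677,.724,.133]),
([-1.455,-.49,.818,1.493,.228,1.877,.856],[.3978,.0603,.5151],[-.993,.114,.02],[.116,.979,.17]),
([-.649,-.139,.296,.974,-.124,2.058,1.011],[.3741,.1097,.7148],[-.979,.153,-.137],[.116,.963,.243]),
([-.548,-.18,.477,.842,-.253,2.058,1.159],[.3676,.0134,.7893],[-.931,.233,-.28],[.116,.918,.38]),
([-.96,-.031,1.262,.75,-.525,2.058,1.351],[.4379,-.034,.7907],[-.921,.254,-.297],[.104,.892,.439]),
([-1.378,-.267,1.338,.606,-.183,2.058,1.229],[.4156,-.1091,.8359],[-.87,.316,-.378],[.096,.861,.499])]'''
s=s.replace("[.666,.729,.157])]","[.666,.729,.157]),"+new).replace("for b in best[:3]","for b in best[:1]")
open('fit.py','w').write(s)
E
python3 fit.py
```

```text
0.0011520224776913404 (-1, -1, -1, -1) [-0.0587  0.27   -0.0176 -0.0156  0.4107 -0.0054  0.4853 -0.0516  0.3145
  1.5148]
[array([-10.2,   5. ,  -0.6]), array([-3.9, -1.5, -5.7]), array([-2.1, -1.9, -5.4]), array([ 6.1, -4. , -5. ]), array([ 1. , -3. , -0.1]), array([ 0.3, -2.3, -0.1]), array([10.6,  0.8, -5.9]), array([-5.9, 11.5,  1.2]), array([-0. , 19.1, -2.3]), array([-0. , 16.9,  4.9]), array([-0.6, -6.4,  4. ]), array([-14.5, -10.6,  15. ])]
```

```bash
python3 - <<'E'
s=open('fit.py').read()
s=s.replace("a,h,o2,L1x,L1z,L2x,L2z,L3x,L3z,c=P","a,h,o2,L1x,L1z,L2x,L2z,L3x,L3z,c,y0,y1,y2,y3=P")
s=s.replace("[o2,0,0]","[o2,y0,0]").replace("[L1x,0,L1z]","[L1x,y1,L1z]").replace("[L2x,0,L2z]","[L2x,y2,L2z]").replace("[L3x,0,0]","[L3x,y3,0]")
s=s.replace(".2,c0])",".2,c0,0,0,0,0])").replace("P[[2,3,5,7]]","P[[2,3,5,7,10,11,12,13]]").replace("range","range")
open('fit.py','w').write(s)
E
python3 fit.py
```

```text
1.211909938464174e-06 (-1, -1, -1, -1) [ 2.0000e-04  2.5750e-01 -0.0000e+00 -1.0000e-04  4.4860e-01  1.0000e-04
  4.8990e-01 -3.0000e-04  3.2530e-01  1.5707e+00 -2.1900e-02 -2.3600e-02
 -1.0000e-04 -1.0000e-04]
[array([-0.1,  0. ,  0.1]), array([ 0.1,  0.1, -0. ]), array([ 0.1, -0.1,  0.2]), array([-0.1,  0.1, -0.2]), array([ 0.1, -0.2, -0.3]), array([0. , 0.1, 0. ]), array([ 0. , -0.1,  0. ]), array([ 0.3, -0. ,  0.2]), array([ 0. , -0.1, -0.1]), array([-0.1,  0.2,  0. ]), array([0.2, 0.4, 0. ]), array([-0.1, -0.2, -0.1])]
```

```bash
cat > ik.py <<'E'
from plan import *
def ik(p,M,seeds,tol=1e-7):
    out=[]
    for x0 in seeds:
        r=least_squares(lambda x:err(x,np.array(p),M,2),np.clip(x0,lo+.01,hi-.01),bounds=(lo,hi),max_nfev=60)
        if r.cost<tol: out.append(r.x)
    return out
def Mg(s): y=s*yh; return np.c_[np.cross(y,z),y,z]
rng=np.random.default_rng(1); seeds=[q]+[rng.uniform(lo+.05,hi-.05) for _ in range(9)]
E
python3 - <<'E'
from ik import *
import time; T0=time.time()
for s in(1,-1):
  for n,p in {"A":[.473,-.213,.07],"B":[.511,-.388,.07],"wood":[.607,.141,.08],"grey":[.559,-.03,.08],"up":[.5,-.15,.32]}.items():
    S_=ik(p,Mg(s),seeds); print(s,n,len(S_),[x.round(2).tolist() for x in S_[:2]], "j7",sorted(set(x[6].round(1) for x in S_)))
cams={"scene":np.array([-.238,-.757,.8485]),"top":np.array([.451,-.152,1.37])}
res=[]
for phi in(180,150,125,-125,-150):
  f=-(Mg(1)@R.from_euler('z',phi,degrees=True).as_matrix()@Mg(1).T)[:,2]
  t=np.degrees(np.arccos(-f[2]))
  for x in np.arange(-.3,.75,.12):
    for y in np.arange(-.75,.3,.12):
      for zz in(.35,.5,.65,.8):
        p=np.array([x,y,zz]); foot=p+.065*f
        d=cams["top"]-foot; c=f@d/np.linalg.norm(d)
        if c<.15 or abs(d[1])>.7*d[2] or abs(d[0])>.44*d[2]: continue
        res.append((c,phi,p,t,f))
res.sort(key=lambda r:-r[0]); print(len(res),res[0])
k=0
for c,phi,p,t,f in res[:60]:
  for s in(1,-1):
    S_=ik(p,Mg(s)@R.from_euler('z',phi,degrees=True).as_matrix(),seeds[:5],1e-6)
    if S_: print(round(c,2),phi,p.round(2),round(t),f.round(2),s,S_[0].round(2)); k+=1
  if k>8 or time.time()-T0>400: break
E
```

```text
1 A 6 [[1.89, 0.98, -1.46, 2.05, 0.47, 0.75, 2.57], [1.89, 0.96, -1.45, 2.05, 0.44, 0.74, 2.59]] j7 [np.float64(-2.4), np.float64(2.6)]
1 B 0 [] j7 []
1 wood 4 [[1.01, 0.72, -1.34, 2.09, 0.96, 0.37, 1.4], [0.62, 0.37, -0.82, 2.1, -0.43, 0.23, 2.57]] j7 [np.float64(1.4), np.float64(1.9), np.float64(2.6)]
1 grey 3 [[1.5, 0.85, -1.47, 2.13, 0.65, 0.5, 2.03], [1.4, 0.59, -1.27, 2.13, 0.01, 0.4, 2.55]] j7 [np.float64(2.0), np.float64(2.5), np.float64(2.6)]
1 up 0 [] j7 []
-1 A 3 [[1.07, 0.33, -0.37, 2.08, -0.8, 0.81, 0.42], [-0.03, 0.43, 0.87, 2.14, -1.21, 1.11, 0.71]] j7 [np.float64(-0.3), np.float64(0.4), np.float64(0.7)]
-1 B 4 [[1.06, 0.59, -0.21, 1.67, -0.67, 1.02, 0.4], [0.53, 0.63, 0.48, 1.7, -1.05, 1.21, 0.63]] j7 [np.float64(-0.3), np.float64(0.3), np.float64(0.4), np.float64(0.6)]
-1 wood 2 [[0.05, 0.26, -0.19, 2.13, -1.07, 0.34, -0.05], [0.57, 0.36, -0.76, 2.1, -0.53, 0.23, -0.48]] j7 [np.float64(-0.5), np.float64(-0.0)]
-1 grey 5 [[-0.34, 0.26, 0.67, 2.21, -1.27, 0.74, 0.39], [0.76, 0.27, -0.52, 2.15, -0.92, 0.53, 0.15]] j7 [np.float64(-0.6), np.float64(-0.3), np.float64(0.2), np.float64(0.4)]
-1 up 4 [[1.13, -0.05, -0.53, 1.89, -0.73, 1.19, -0.03], [-0.19, -0.15, 0.72, 1.95, -0.59, 1.13, -0.14]] j7 [np.float64(-0.1), np.float64(-0.0), np.float64(0.2)]
57 (np.float64(0.3748183071540309), 180, array([ 0.06, -0.75,  0.5 ]), np.float64(77.4932346653251), array([ 0.75410391,  0.62002522, -0.21655489]))
0.21 150 [ 0.06 -0.63  0.35] 74 [ 0.5   0.82 -0.27] 1 [ 1.73  0.66 -0.17  0.92 -0.44  1.98  1.12]
0.2 180 [ 0.06 -0.39  0.5 ] 77 [ 0.75  0.62 -0.22] 1 [-0.14 -0.5   1.34  1.43 -0.19  2.01  0.17]
0.17 150 [ 0.18 -0.63  0.35] 74 [ 0.5   0.82 -0.27] 1 [ 1.92  0.8  -0.95  0.92 -0.04  1.85  0.73]
```

```bash
cat > s1.py <<'E'
from ik import *
import time
# validate w/lam on the pushes from q at t=8.45 (tool -z, 25 rows -> tilt 28.2 ; 35 rows -> 32.0; 50 -> 38.7)
for w in(.6,.8,1.):
    x=np.array([-.649,-.139,.296,.974,-.124,2.058,1.011]);T=[]
    for i in range(50):
        x=row(x,[0,0,-.1],0,w,.03,2)
        if i in(24,34,49): T.append(round(tilt(x)[0],1))
    print(w,T,x.round(2))
T0=time.time(); res=[]
for el in(-60,-30,0,30,60,90):
  for az in range(0,360,45) if el<90 else (0,):
    for yw in(0,7,-7):
      e=np.radians(el);a=np.radians(az);dw=np.array([np.cos(e)*np.cos(a),np.cos(e)*np.sin(a),np.sin(e)])*.1
      x=q.copy();T=[]
      for i in range(40):
        x=row(x,fk(x,P,S)[1].T@dw,yw,.8,.03,2)
        if i%10==9:T.append(float(round(tilt(x)[0],1)))
      res.append((T[-1],T,el,az,yw,tilt(x)[1].round(2),tilt(x)[2][:,2].round(2),x.round(2)))
res.sort(key=lambda r:-r[0])
for r in res[:12]: print(*r[1:])
print(time.time()-T0)
E
python3 s1.py
```

```text
0.6 [np.float64(24.3), np.float64(27.6), np.float64(32.7)] [-0.47 -0.49  0.15  1.02 -0.12  2.06  1.01]
0.8 [np.float64(30.1), np.float64(35.9), np.float64(44.5)] [-0.36 -0.5   0.21  0.84 -0.22  2.06  1.08]
1.0 [np.float64(37.0), np.float64(45.8), np.float64(58.6)] [-0.29 -0.5   0.39  0.63 -0.41  2.06  1.14]
[41.1, 45.7, 55.7, 64.7] 30 45 -7 [0.47 0.68 0.24] [ 0.74  0.53 -0.43] [-2.12  0.69  1.17  1.88  1.88  0.06  2.6 ]
[38.5, 38.5, 44.6, 62.8] -30 90 -7 [ 0.23  1.   -0.09] [ 0.55  0.7  -0.46] [-1.94  1.38  0.72  1.14  1.39  0.23  2.6 ]
[41.5, 45.2, 52.8, 61.2] 30 0 -7 [0.46 0.45 0.19] [ 0.8   0.37 -0.48] [-2.35  0.35  1.34  2.32  1.95  0.34  2.6 ]
[38.7, 40.1, 47.0, 61.1] 0 90 -7 [0.05 0.89 0.12] [ 0.55  0.68 -0.48] [-1.97  0.75  0.2   1.51  1.39  0.7   2.6 ]
[43.6, 49.1, 55.0, 60.6] 60 180 7 [ 0.21 -0.14  0.7 ] [ 0.75  0.45 -0.49] [ 1.14 -0.43  0.23  1.59 -1.08  2.06 -2.6 ]
[42.6, 49.2, 55.2, 60.3] 30 180 7 [ 0.17 -0.14  0.67] [ 0.72  0.48 -0.5 ] [ 0.89 -0.5   0.41  1.63 -0.97  2.06 -2.6 ]
[39.8, 43.9, 55.2, 60.2] 0 45 -7 [0.64 0.68 0.17] [ 0.72  0.48 -0.5 ] [-1.46  0.73  0.68  1.61  2.26  0.06  2.6 ]
[43.6, 49.1, 54.7, 60.1] 60 180 0 [-0.    0.21  0.99] [ 0.69  0.52 -0.5 ] [-0.03 -0.43 -0.53  0.37 -0.25  2.06  0.45]
[40.5, 44.0, 51.2, 60.0] 30 90 -7 [-0.2   0.53  0.13] [ 0.63  0.6  -0.5 ] [-1.75  0.68 -0.94  1.91  1.43  1.71  2.6 ]
[43.9, 49.5, 55.0, 59.9] 60 225 7 [ 0.21 -0.33  0.73] [ 0.8   0.34 -0.5 ] [ 0.55 -0.1   0.92  1.22 -1.08  2.06 -2.6 ]
[43.7, 49.0, 54.4, 59.8] 60 225 0 [ 0.18 -0.16  0.96] [ 0.77  0.39 -0.5 ] [-0.67 -0.46  0.63  0.5  -0.19  2.06  1.13]
[40.6, 43.5, 54.3, 58.5] 0 0 -7 [0.74 0.34 0.23] [ 0.81  0.27 -0.52] [-1.16  0.39  0.69  1.9   2.62  0.06  2.54]
16.700138330459595
```

```bash
cat > s2.py <<'E'
from ik import *
import time
cam=np.array([.451,-.152,1.37])
def setz(th,az):
    th=np.radians(th);az=np.radians(az); z=np.array([np.sin(th)*np.cos(az),np.sin(th)*np.sin(az),-np.cos(th)]); yh=np.array([-np.sin(az),np.cos(az),0])
    return z,lambda s:np.c_[np.cross(s*yh,z),s*yh,z]
def report(z,Mg,pts,npos=40):
    for s in(1,-1):
      for n,p in pts.items():
        S_=ik(p,Mg(s),seeds,1e-6); print(" ",s,n,len(S_),"j7",sorted(set(float(x[6].round(1)) for x in S_)))
    res=[]
    for phi in(180,150,-150,125,-125):
      Rm=R.from_euler('z',phi,degrees=True).as_matrix(); f=-(Mg(1)@Rm@Mg(1).T)[:,2]
      for x in np.arange(.2,.6,.1):
        for y in np.arange(-.5,.2,.1):
          for zz in(.3,.42):
            foot=np.array([x,y,zz])+.065*f; d=cam-foot; c=f@d/np.linalg.norm(d)
            if c>.25 and abs(d[1])<.65*d[2] and abs(d[0])<.4*d[2]: res.append((c,phi,np.array([x,y,zz]),Rm))
    rng.shuffle(res); k={}
    for c,phi,p,Rm in res[:npos]:
      for s in(1,-1):
        S_=ik(p,Mg(s)@Rm,seeds[:4],1e-6)
        for x in S_[:1]: k.setdefault((s,phi),[]).append((round(float(c),2),p.round(2).tolist(),x.round(1).tolist()))
    print("  views",len(res))
    for kk,v in k.items(): print("  ",kk,len(v),*sorted(v,key=lambda a:-a[0])[:2])
pts={"A":[.473,-.213,.07],"B":[.511,-.388,.07],"wood":[.607,.141,.08],"grey":[.559,-.03,.08]}
if __name__=="__main__":
  for th,az in((50,30),(56,28)):
    print(th,az); report(*setz(th,az),pts)
E
time python3 s2.py
```

```text
50 30
  1 A 3 j7 [2.6]
  1 B 3 j7 [-2.4]
  1 wood 5 j7 [-1.2, -0.3, -0.1, -0.0, 0.2]
  1 grey 7 j7 [-2.5, 1.6, 1.8, 2.4, 2.6]
  -1 A 4 j7 [-0.5, 0.7, 0.8]
  -1 B 8 j7 [0.2, 0.3, 0.5, 0.7, 0.8]
  -1 wood 3 j7 [1.0, 1.1, 2.4]
  -1 grey 7 j7 [-1.5, 0.1, 0.5, 0.6, 0.7]
  views 49
   (1, -150) 1 (0.29, [0.2, -0.2, 0.42], [0.9, -0.5, 0.4, 2.1, -0.7, 1.7, -0.4])
   (-1, -150) 2 (0.31, [0.2, -0.5, 0.42], [2.4, 0.7, -1.5, 1.3, -0.1, 1.7, 2.5]) (0.29, [0.2, -0.5, 0.3], [2.4, 0.9, -1.5, 1.5, 0.0, 1.5, 2.6])
   (1, 150) 9 (0.45, [0.2, -0.5, 0.42], [2.2, 0.5, -1.0, 1.3, -0.5, 1.7, 0.7]) (0.41, [0.2, -0.5, 0.3], [2.4, 0.9, -1.5, 1.5, 0.0, 1.5, 0.5])
   (1, 180) 2 (0.35, [0.2, -0.2, 0.42], [0.8, -0.5, 0.4, 2.1, -0.7, 1.7, 0.1]) (0.26, [0.3, -0.2, 0.3], [0.3, -0.5, 0.7, 2.3, -0.6, 1.2, 0.1])
56 28
  1 A 5 j7 [-2.2, 2.6]
  1 B 1 j7 [-2.3]
  1 wood 7 j7 [-2.3, -1.8, -1.1, -0.2, 0.0, 0.1]
  1 grey 5 j7 [-2.2, -1.8, 1.0]
  -1 A 10 j7 [-0.5, -0.0, 0.8, 0.9]
  -1 B 8 j7 [0.0, 0.5, 0.6, 0.7, 0.8]
  -1 wood 2 j7 [0.4, 2.0]
  -1 grey 5 j7 [-2.1, 0.7, 1.0]
  views 146
   (-1, -150) 5 (0.45, [0.2, -0.5, 0.42], [2.4, 0.8, -1.5, 1.4, -0.2, 1.6, 2.6]) (0.36, [0.3, -0.5, 0.42], [2.2, 0.6, -1.3, 1.4, -0.4, 1.5, 2.6])
   (1, 150) 6 (0.61, [0.2, -0.5, 0.42], [2.3, 0.5, -1.0, 1.4, -0.5, 1.7, 0.7]) (0.54, [0.3, -0.5, 0.3], [2.1, 0.6, -1.0, 1.5, -0.5, 1.4, 0.7])
   (-1, -125) 1 (0.25, [0.2, -0.2, 0.42], [0.8, -0.5, 0.5, 2.1, -0.7, 1.7, 2.4])
   (1, -150) 1 (0.27, [0.4, -0.4, 0.3], [0.3, 0.4, 1.1, 1.8, -1.3, 1.7, 0.1])
   (1, 180) 2 (0.47, [0.3, -0.2, 0.42], [0.6, -0.5, 0.5, 2.1, -0.8, 1.5, 0.0]) (0.38, [0.4, -0.2, 0.42], [0.6, -0.3, 0.3, 2.0, -0.9, 1.3, 0.0])
   (1, 125) 1 (0.38, [0.2, -0.5, 0.3], [2.3, 0.6, -1.0, 1.5, -0.4, 1.5, 1.3])
real	0m41.494s
user	0m41.741s
sys	0m0.113s
```

```bash
cat > s3.py <<'E'
from s2 import *
for th,az in((52,5),(52,-15),(56,-5)):
    print(th,az); report(*setz(th,az),pts,25)
E
python3 s3.py
cat > s4.py <<'E'
from ik import *
res=[]
for tgt in([.41,-.11,.83],[.3,-.3,.75],[.15,-.45,.7],[.3,-.35,.6]):
  x0=q.copy()
  for i in range(12):
    pp,M=fk(x0,P,S); x0=row(x0,M.T@(np.array(tgt)-pp),0,.72,.03,2)
  print(tgt,tilt(x0)[0].round(1),tilt(x0)[1].round(3),x0.round(2))
  for el in(30,60,75,90):
   for az in(90,135,180,225,270) if el<90 else (0,):
    e=np.radians(el);a=np.radians(az);dw=np.array([np.cos(e)*np.cos(a),np.cos(e)*np.sin(a),np.sin(e)])*.1
    x=x0.copy();T=[]
    for i in range(40):
      x=row(x,fk(x,P,S)[1].T@dw,0,.72,.03,2)
      if i%10==9:
        t,_,M=tilt(x);T.append((int(round(t)),int(round(np.degrees(np.arctan2(M[1,2],M[0,2]))))))
    res.append((T[-1][0]-.5*abs(T[-1][1]),T,tgt,el,az,tilt(x)[1].round(2),x.round(2)))
res.sort(key=lambda r:-r[0])
for r in res[:10]: print(*r[1:])
E
python3 s4.py
```

```text
52 5
  1 A 3 j7 [0.9, 1.0]
  1 B 7 j7 [-2.5, 1.9, 2.1, 2.5]
  1 wood 8 j7 [-1.7, -1.2, -0.7, -0.6, -0.5]
  1 grey 0 j7 []
  -1 A 1 j7 [-2.1]
  -1 B 5 j7 [-0.7, -0.3, 0.6, 0.7]
  -1 wood 0 j7 []
  -1 grey 0 j7 []
  views 68
   (1, 150) 1 (0.3, [0.3, -0.3, 0.42], [0.6, -0.5, 0.5, 2.1, -0.7, 1.2, 0.3])
   (1, 180) 2 (0.44, [0.2, -0.3, 0.42], [0.9, -0.5, 0.5, 2.1, -0.7, 1.4, -0.0]) (0.33, [0.3, -0.3, 0.3], [0.4, -0.5, 0.7, 2.3, -0.6, 1.0, -0.1])
52 -15
  1 A 0 j7 []
  1 B 6 j7 [-1.7, -1.4, -0.5, -0.1, -0.0]
  1 wood 7 j7 [-0.9, -0.8, -0.7, -0.6]
  1 grey 6 j7 [-0.5, -0.4]
  -1 A 0 j7 []
  -1 B 5 j7 [-2.6, 0.5, 0.9, 1.6, 1.9]
  -1 wood 0 j7 []
  -1 grey 0 j7 []
  views 67
   (1, 180) 1 (0.31, [0.2, -0.5, 0.42], [0.3, -0.5, 1.0, 1.9, -0.4, 1.1, -0.4])
   (1, 150) 1 (0.28, [0.3, -0.5, 0.42], [0.1, -0.4, 1.0, 1.9, -0.4, 0.9, -0.0])
56 -5
  1 A 0 j7 []
  1 B 7 j7 [-2.3, -2.2, 1.3, 1.4]
  1 wood 8 j7 [-2.6, -2.1, -1.1, -0.9, -0.8, -0.7, -0.3]
  1 grey 0 j7 []
  -1 A 0 j7 []
  -1 B 3 j7 [0.8, 0.9]
  -1 wood 0 j7 []
  -1 grey 0 j7 []
  views 142
   (1, 180) 1 (0.4, [0.3, -0.5, 0.42], [-0.1, -0.4
[... 1067 characters left out ...]
.98] [-0.78 -0.25  0.73  0.36 -0.25  2.06  1.07]
[(42, 30), (44, 24), (48, 20), (51, 16)] [0.15, -0.45, 0.7] 60 270 [ 0.34 -0.38  0.86] [-1.4  -0.5   1.34  0.32  0.18  2.06  1.52]
[(42, 30), (46, 26), (49, 23), (53, 20)] [0.15, -0.45, 0.7] 75 270 [ 0.36 -0.21  0.94] [-1.42 -0.32  1.34  0.27 -0.01  2.06  1.28]
[(43, 33), (46, 28), (49, 24), (53, 21)] [0.3, -0.3, 0.75] 60 270 [ 0.36 -0.36  0.87] [-1.45 -0.5   1.34  0.3   0.15  2.06  1.46]
[(42, 30), (46, 27), (51, 25), (55, 25)] [0.15, -0.45, 0.7] 75 180 [0.21 0.04 0.99] [-0.24 -0.24  0.12  0.37 -0.26  2.06  0.91]
[(43, 36), (47, 33), (52, 30), (56, 28)] [0.41, -0.11, 0.83] 60 225 [ 0.19 -0.15  0.94] [-0.66 -0.47  0.59  0.58 -0.17  2.06  1.12]
```

```bash
for i in 1 2 3 ; do python3 -m crank '[[-0.13,0.1,-1,0],[-0.13,0.1,-1,0],[-0.13,0.1,-1,0],[-0.13,0.1,-1,0],[-0.13,0.1,-1,0]]' >/dev/null; done; python3 j.py;for i in 1 2 3; do python3 -m crank '[[-0.13,0.1,-1,0],[-0.13,0.1,-1,0],[-0.13,0.1,-1,0],[-0.13,0.1,-1,0],[-0.13,0.1,-1,0]]' >/dev/null; done; python3 j.py
```

```text
t 13.87 q [-1.129 -0.276  1.338  0.54  -0.359  2.058  1.312] p [ 0.3595 -0.1711  0.8805] F [-0.6  0.2 -0.4] g 1.001 0.0
axes x [-0.787  0.381 -0.484] y [0.069 0.835 0.545] z [ 0.613  0.396 -0.684] tilt 46.8
t 15.12 q [-0.865 -0.328  1.339  0.516 -0.53   2.058  1.403] p [ 0.2763 -0.2406  0.9111] F [ 0.1 -0.  -0.4] g 1.0 0.0
axes x [-0.678  0.447 -0.583] y [0.038 0.814 0.579] z [ 0.734  0.371 -0.569] tilt 55.3
```

```bash
cat > path.py <<'E'
from s2 import *
def go(x,p,yaw=0,n=60,v=False):
    "straight move to TCP p with total yaw; returns q, rows, err mm, rot err deg"
    p=np.array(p,float); M0=fk(x,P,S)[1]; Mt=M0@R.from_euler('z',yaw,degrees=True).as_matrix()
    for i in range(n):
        pp,M=fk(x,P,S); rem=yawto(M,Mt[:,1])
        x=row(x,M.T@(p-pp),float(np.clip(rem,-7.1,7.1)),.75,.03,2)
        pp,M=fk(x,P,S); e=np.linalg.norm(p-pp); a=np.degrees(R.from_matrix(Mt@M.T).magnitude())
        if e<1e-3 and a<.5: break
    return x,i+1,round(e*1e3,1),round(a,1)
def seq(x,steps):
    for n,p,yw in steps:
        x,r,e,a=go(x,p,yw); print(f"{n:9s} rows {r:2d} err {e} mm {a} deg q",x.round(2),"tilt",tilt(x)[0].round(1))
    return x
E
python3 - <<'E'
from path import *
yg=yawto(M0,-yh); print("yaw to s=-1",yg,"to s=+1",yawto(M0,yh))
A=np.array([.473,-.213,.06]);B=np.array([.511,-.388,.06]);W=np.array([.607,.141,.067]);G=np.array([.559,-.03,.067])
up=np.array([0,0,.2])
for V in([.25,-.45,.42],[.3,-.4,.4]):
  for yv in(150,-140):
    print(V,yv)
    x=seq(q,[("down",[.25,-.35,.45],0),("yaw",[.25,-.35,.45],yg),("preA",A-.12*z,0),("A",A,0),("lift",A+up,0),("view",V,yv),("back",V,-yv),("overG",G+.1*np.array([0,0,1]),0),("G",G,0),("outG",G-.1*z,0),("hi",[.3,-.3,.3],0),("preB",B-.12*z,0),("B",B,0),("liftB",B+up,0),("view",V,yv),("back",V,-yv),("overW",W+up/2,0),("W",W,0)])
E
```

```text
yaw to s=-1 135.2001988743453 to s=+1 -44.79980112565472
[0.25, -0.45, 0.42] 150
down      rows 12 err 0.1 mm 0.2 deg q [-0.06 -0.5   1.17  1.79 -0.51  1.52  2.34] tilt 55.1
yaw       rows 19 err 0.0 mm 0.3 deg q [ 0.38 -0.17  0.98  1.79 -0.79  1.69  0.24] tilt 55.1
preA      rows 10 err 0.7 mm 0.0 deg q [ 0.45  0.25  0.69  2.28 -1.27  1.23  0.86] tilt 55.1
A         rows 60 err 0.0 mm 2.4 deg q [ 1.18  0.4  -0.37  2.21 -1.27  0.81  0.82] tilt 53.4
lift      rows  5 err 0.0 mm 0.0 deg q [ 1.19  0.01 -0.35  2.1  -1.08  1.09  0.33] tilt 53.4
view      rows 22 err 0.0 mm 0.0 deg q [ 1.38  0.2   0.09  1.54 -0.87  1.78 -2.25] tilt 53.4
back      rows 22 err 0.0 mm 0.0 deg q [ 1.53  0.21 -0.09  1.53 -0.85  1.76  0.35] tilt 53.4
overG     rows 60 err 0.0 mm 1.7 deg q [ 1.46  0.17 -1.16  2.25 -1.27  0.53  0.33] tilt 52.0
G         rows 60 err 0.0 mm 0.6 deg q [ 1.43  0.62 -1.19  2.28 -1.27  0.17  0.63] tilt 51.5
outG      rows  3 err 0.6 mm 0.0 deg q [ 1.81  0.26 -1.33  2.36 -1.19  0.56  0.48] tilt 51.5
hi        rows  9 err 0.0 mm 0.0 deg q [ 2.31  0.03 -1.02  1.98 -0.84  1.48  0.44] tilt 5
[... 5044 characters left out ...]
34  0.04 -1.05  1.98 -0.84  1.48  0.45] tilt 51.9
preB      rows  7 err 0.0 mm 0.0 deg q [ 1.81  0.7  -0.85  1.72 -0.47  1.01  0.28] tilt 51.8
B         rows  3 err 0.0 mm 0.0 deg q [ 1.63  0.82 -0.84  1.74 -0.47  0.79  0.26] tilt 51.8
liftB     rows  5 err 0.0 mm 0.0 deg q [ 1.71  0.52 -0.94  1.64 -0.55  1.06  0.05] tilt 51.8
view      rows 20 err 0.0 mm 0.0 deg q [ 2.47  0.5  -1.47  1.61 -0.41  1.46  2.43] tilt 51.8
back      rows 20 err 0.0 mm 0.0 deg q [ 2.21  0.25 -1.01  1.62 -0.68  1.57  0.19] tilt 51.8
overW     rows 60 err 0.0 mm 1.1 deg q [ 1.08  0.29 -1.28  2.2  -1.24  0.1   0.07] tilt 51.1
W         rows 60 err 0.0 mm 7.2 deg q [ 0.81  0.5  -0.99  2.17 -1.27  0.06  0.24] tilt 45.9
```

```bash
cat > d.py <<'E'
import sys
from plan import *
p=o["position"]; t=np.array([float(a) for a in sys.argv[1:4]])
print("t",round(o["clock"],2),"p",p.round(4),"q",q.round(2),"tilt",np.degrees(np.arccos(-z[2])).round(1),"az",np.degrees(np.arctan2(z[1],z[0])).round(1),"yaw to -yh",yawto(M0,-yh).round(1),"g",round(o["grip_width"],3),round(o["grasp_force"],1),"F",o["ft_force"].round(1))
print("shift fs",(M0.T@(t-p)/.4).round(3),"dist",np.linalg.norm(t-p).round(4),"zdir",z.round(3))
E
python3 -m crank '[[0.6,-0.89,0.51,0],[0.6,-0.89,0.51,0],[0.6,-0.89,0.51,0],[0.6,-0.89,0.51,0],[0.6,-0.89,0.51,0]]' >/dev/null
python3 -m crank '[[0.4,-0.6,0.34,0],[0.4,-0.6,0.34,0],[0.4,-0.6,0.34,0],[0.4,-0.6,0.34,0],[0.4,-0.6,0.34,0]]' >/dev/null
for i in 1 2 3; do python3 -m crank '[[0,0,0,0.6],[0,0,0,0.6],[0,0,0,0.6],[0,0,0,0.6],[0,0,0,0.6]]' >/dev/null; done
python3 - <<'E'
from h import *
c=cam("top"); print(p2w(c,339.3,253.3,.1).round(4),p2w(c,399,240,.1).round(4),p2w(c,227.2,211.8,.028).round(4),p2w(c,280.4,226.7,.028).round(4))
s=cam("scene")
for n,p in(("A",[.472,-.211,.1]),("B",[.511,-.39,.1])): print(n,w2p(s,p).round(1), w2p(s,[p[0],p[1],0]).round(1))
crop(s,260,200,400,290,5.5,"s2")
E
python3 d.py .4 -.26 .13
```

```text
[ 0.4717 -0.2109  0.1   ] [ 0.511  -0.3908  0.1   ] [0.6044 0.143  0.028 ] [ 0.5569 -0.0277  0.028 ]
A [301.1 227.1] [302.5 252.9]
B [363.5 242.4] [361.8 268.7]
t 17.3 p [ 0.2581 -0.3172  0.5902] q [ 0.42 -0.26  0.81  1.56 -0.8   1.79  0.41] tilt 55.3 az 26.9 yaw to -yh 27.5 g 1.0 0.0 F [0.1 0.2 0. ]
shift fs [-0.661 -0.307  0.969] dist 0.485 zdir [ 0.733  0.372 -0.57 ]
```

View pics/s2.png

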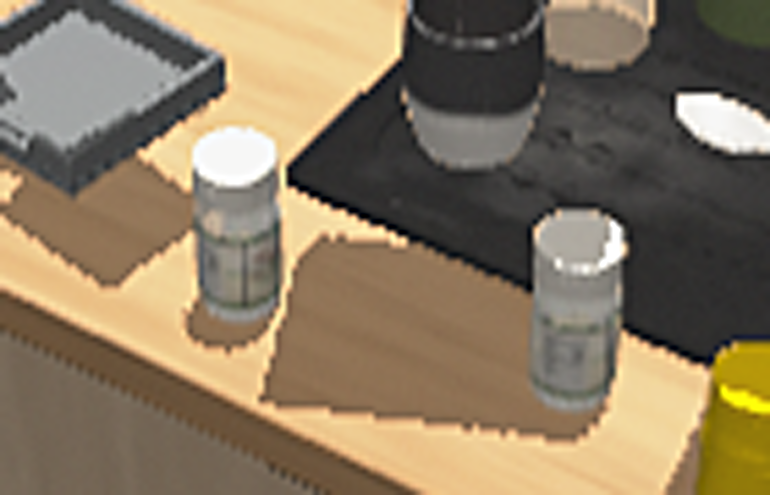

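Crop: jar A cap at full-image (303,228.5), jar B cap at (365.5,244). Both are within about 2 px of the positions from the top view, so the choice is confirmed.

```bash
python3 -m crank '[[-0.66,-0.31,0.97,0.46],[-0.66,-0.31,0.97,0.46],[-0.66,-0.31,0.97,0.46],[-0.66,-0.31,0.97,0.46],[-0.66,-0.31,0.97,0.46]]' 1 >/dev/null; python3 d.py .385 -.257 .126
```

```text
t 17.72 p [ 0.3193 -0.2919  0.3913] q [ 0.48 -0.23  0.7   1.98 -0.82  1.46  0.21] tilt 55.3 az 26.9 yaw to -yh 0.1 g 0.997 0.0 F [ 0.8 -1.6  0.4]
shift fs [-0.439 -0.004  0.531] dist 0.2755 zdir [ 0.733  0.372 -0.57 ]
```

```bash
python3 -m crank '[[-0.44,0,0.53,0],[-0.44,0,0.53,0],[-0.44,0,0.53,0],[-0.44,0,0.53,0],[-0.44,0,0.53,0]]' >/dev/null; python3 d.py .385 -.257 .126;  python3 -m crank '[[-0.11,0,0.13,0],[-0.11,0,0.13,0],[-0.11,0,0.13,0]]' >/dev/null; python3 d.py .473 -.2125 .058
```

```text
t 18.13 p [ 0.3695 -0.2669  0.1913] q [ 0.42  0.09  0.75  2.24 -1.12  1.26  0.7 ] tilt 55.3 az 26.8 yaw to -yh 0.6 g 0.996 0.0 F [ 1.4 -0.3  0.7]
shift fs [-0.108 -0.006  0.13 ] dist 0.0678 zdir [ 0.733  0.371 -0.569]
t 18.38 p [ 0.3838 -0.2552  0.1212] q [ 0.51  0.27  0.63  2.27 -1.26  1.23  0.88] tilt 55.0 az 27.7 yaw to -yh -0.2 g 0.999 0.0 F [-0.1  1.1  0.4]
shift fs [0.012 0.009 0.293] dist 0.1173 zdir [ 0.725  0.38  -0.574]
```

```bash
python3 -m crank '[[0.01,0.01,0.1,0],[0.01,0.01,0.2,0],[0.01,0.01,0.29,0],[0.01,0.01,0.29,0]]' >/dev/null; python3 d.py .473 -.2125 .058
python3 - <<'E'
from h import *
s=cam("scene"); t=cam("top")
a=cv2.resize(s["color"][200:280,250:350,::-1],None,fx=4,fy=4); b=cv2.resize(t["color"][220:300,290:390,::-1],None,fx=4,fy=4)
cv2.imwrite("pics/g1.png",np.hstack([a,b]))
E
```

```text
t 18.72 p [ 0.4223 -0.2439  0.0881] q [ 1.01  0.31 -0.02  2.24 -1.27  1.01  0.85] tilt 54.5 az 27.3 yaw to -yh -0.3 g 0.998 0.0 F [-0.4 -0.8 -0.9]
shift fs [ 0.025 -0.012  0.165] dist 0.0668 zdir [ 0.724  0.373 -0.581]
```

View pics/g1.png

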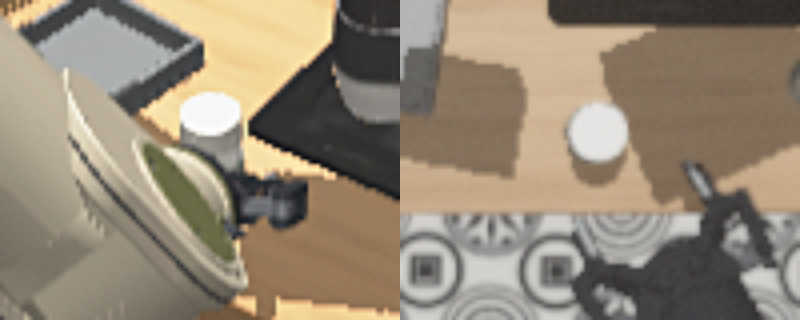

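The gripper's fingers in the top crop, at (690,170) and (580,240), straddle the line to the jar at (597,132). Going forward.

```bash
python3 -m crank '[[0.025,-0.01,0.1,0],[0.025,-0.01,0.165,0],[0.025,-0.01,0.165,0],[0.025,-0.01,0.165,0]]' >/dev/null; python3 d.py .473 -.2125 .058
```

```text
t 19.15 p [ 0.4743 -0.2102  0.0572] q [ 1.35  0.44 -0.54  2.22 -1.26  0.74  0.84] tilt 54.6 az 27.6 yaw to -yh -0.5 g 1.005 0.0 F [-0.7 -0.1 -0.1]
shift fs [-0.002  0.004 -0.006] dist 0.0028 zdir [ 0.722  0.378 -0.579]
```

Close with 50 N and lift vertically.

```bash
python3 -m crank '[[0,0,0,0],[0,0,0,0],[0,0,0,0],[0,0,0,0],[0,0,0,0]]' -1 50; python3 -m crank '[[0,0,0,0],[0,0,0,0],[0,0,0,0]]' >/dev/null; python3 d.py .473 -.2125 .28
```

```text
clock: 19.57
position: [0.4721, -0.2131, 0.0566]
ee_rot: [0.865, 0.206, 0.444, -0.11]
ft_force: [-0.9, -1.4, 0.4]
grip_width: 0.507
grasp_force: 51.3
t 19.82 p [ 0.4724 -0.2124  0.0565] q [ 1.34  0.44 -0.53  2.22 -1.26  0.75  0.84] tilt 54.5 az 27.4 yaw to -yh -0.6 g 0.505 51.4 F [-0.3 -1.6  2.5]
shift fs [ 0.455 -0.004 -0.323] dist 0.2235 zdir [ 0.723  0.375 -0.581]
```

```bash
python3 -m crank '[[0.1,0,-0.07,0],[0.2,0,-0.14,0],[0.3,0,-0.22,0],[0.4,0,-0.29,0],[0.45,0,-0.32,0]]' >/dev/null; python3 d.py .3 -.4 .4
```

```text
t 20.23 p [ 0.4724 -0.2128  0.2659] q [ 1.37 -0.   -0.52  2.11 -1.1   1.09  0.33] tilt 54.4 az 27.6 yaw to -yh -0.8 g 0.506 51.5 F [ 0.8 -2.3 -0.4]
shift fs [-0.073  0.216 -0.682] dist 0.2877 zdir [ 0.721  0.376 -0.582]
```

```bash
python3 -m crank '[[-0.07,0.22,-0.68,0.6],[-0.07,0.22,-0.68,0.6],[-0.07,0.22,-0.68,0.6],[-0.07,0.22,-0.68,0.6],[-0.07,0.22,-0.68,0.6]]' >/dev/null; python3 d.py .3 -.4 .4; for i in 1 2 3; do python3 -m crank '[[0,0,0,0.6],[0,0,0,0.6],[0,0,0,0.6],[0,0,0,0.6],[0,0,0,0.6]]' >/dev/null; done; python3 d.py .3 -.4 .4
```

```text
t 20.65 p [ 0.3474 -0.3504  0.3623] q [ 1.55  0.06 -0.32  1.83 -0.92  1.5  -0.31] tilt 54.5 az 27.6 yaw to -yh -36.9 g 0.505 51.5 F [ 1.2 -1.  -1.4]
shift fs [ 0.019  0.055 -0.187] dist 0.0783 zdir [ 0.721  0.377 -0.581]
t 21.9 p [ 0.349  -0.3494  0.3612] q [ 1.52  0.06 -0.28  1.84 -0.93  1.49 -2.18] tilt 54.5 az 27.6 yaw to -yh -144.4 g 0.506 51.6 F [-0.7  0.  -1.4]
shift fs [ 0.047 -0.034 -0.192] dist 0.0805 zdir [ 0.722  0.377 -0.581]
```

```bash
cat > look.py <<'E'
import sys
from h import *
from plan import yawto,M0,yh,z,o
from scipy.spatial.transform import Rotation as R
ph=-yawto(M0,-yh); f=-R.from_rotvec(np.radians(ph)*z).as_matrix()[:,2]
foot=o["position"]+.06*f; t=cam("top"); u,v=w2p(t,foot); print("phi",ph,"f",f.round(2),"foot",foot.round(3),"px",u,v)
d=np.array([.451,-.152,1.37])-foot; print("cos",f@d/np.linalg.norm(d))
u,v=int(u),int(v); crop(t,max(u-40,0),max(v-30,0),u+40,v+30,10,sys.argv[1])
E
python3 look.py v1
```

```text
phi 144.41120120425234 f [0.54 0.82 0.2 ] foot [ 0.381 -0.3    0.373] px 383.36689632557005 290.2797760548438
cos 0.35648567249948304
```

View pics/v1.png

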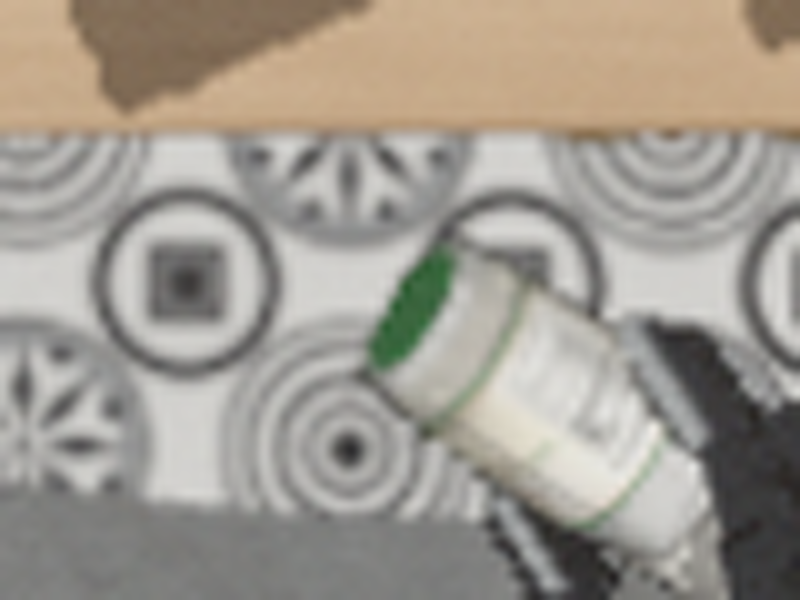

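The underside shows a clear green spot at crop (412,307), so jar A goes to the wooden tray. Now working out the placing pose.

```bash
cat > pw.py <<'E'
from path import *
yg=yawto(M0,-yh)
x0,*_=go(q,[.42,-.25,.36],yg); print(x0.round(2))
def lean(x,Mref): return np.degrees(R.from_matrix(fk(x,P,S)[1]@Mref.T).as_rotvec()).round(1)
Mr=fk(x0,P,S)[1]
for nm,via in(("direct",[]),("left",[[.45,.1,.35]]),("far",[[.6,-.1,.35],[.65,.12,.3]])):
  for W in([.605,.142],[.625,.142],[.63,.12],[.63,.165],[.605,.165]):
    x=x0
    for p in via+[W+[.2],W+[.12],W+[.0635]]: x,r,e,a=go(x,p,0,25)
    print(nm,W,"rows",r,"err",e,"lean rotvec",lean(x,Mr),x.round(2),"tilt",tilt(x)[0].round(1))
E
python3 pw.py
```

```text
[ 1.35 -0.1  -0.33  1.99 -1.02  1.34  0.24]
direct [0.605, 0.142] rows 25 err 0.3 lean rotvec [-4.  12.1  2.3] [ 0.53  0.36 -0.75  2.18 -1.27  0.06  0.08] tilt 42.1
direct [0.625, 0.142] rows 25 err 0.2 lean rotvec [-2.2 10.9  3.9] [ 0.62  0.45 -0.83  2.13 -1.27  0.06  0.16] tilt 44.0
direct [0.63, 0.12] rows 25 err 0.2 lean rotvec [-1.6  9.8  4. ] [ 0.75  0.5  -0.91  2.13 -1.27  0.06  0.24] tilt 45.3
direct [0.63, 0.165] rows 25 err 0.2 lean rotvec [-2.5 11.5  3.9] [ 0.49  0.43 -0.74  2.12 -1.27  0.06  0.09] tilt 43.4
direct [0.605, 0.165] rows 25 err 0.3 lean rotvec [-4.2 12.6  2.5] [ 0.39  0.34 -0.65  2.17 -1.27  0.06  0.01] tilt 41.5
left [0.605, 0.142] rows 25 err 0.1 lean rotvec [-8.3 13.5 -0.2] [-0.15  0.25 -0.09  2.2  -1.27  0.13 -0.09] tilt 38.7
left [0.625, 0.142] rows 25 err 0.2 lean rotvec [-1.  10.1  5.5] [ 0.72  0.5  -0.91  2.13 -1.27  0.06  0.22] tilt 45.4
left [0.63, 0.12] rows 25 err 0.2 lean rotvec [-0.4  9.   5.4] [ 0.82  0.55 -0.97  2.13 -1.27  0.06  0.3 ] tilt 46.7
left [0.63, 0.165] rows 25 err 0.2 lean rotvec [-0.6 10.6  6.2] [ 0.64  0.5  -0.87  2.11 -1.27  0.06  0.18] tilt 45.3
left [0.605, 0.165] rows 25 err 0.0 lean rotvec [-6.6 12.7  1.1] [ 0.14  0.29 -0.42  2.18 -1.27  0.06 -0.05] tilt 40.2
far [0.605, 0.142] rows 25 err 0.3 lean rotvec [-1.5 11.1  4.8] [ 0.73  0.45 -0.92  2.17 -1.27  0.06  0.19] tilt 44.3
far [0.625, 0.142] rows 25 err 0.2 lean rotvec [-1.1 10.4  5. ] [ 0.7   0.49 -0.9   2.13 -1.27  0.06  0.2 ] tilt 45.1
far [0.63, 0.12] rows 25 err 0.2 lean rotvec [-0.4  9.2  5. ] [ 0.81  0.54 -0.96  2.13 -1.27  0.06  0.28] tilt 46.5
far [0.63, 0.165] rows 25 err 0.2 lean rotvec [-1.6 11.2  4.8] [ 0.55  0.45 -0.8   2.11 -1.27  0.06  0.13] tilt 44.1
far [0.605, 0.165] rows 25 err 0.3 lean rotvec [-2.1 12.   4.7] [ 0.58  0.41 -0.83  2.16 -1.27  0.06  0.1 ] tilt 43.2
```

```bash
for i in 1 2 3 4; do python3 -m crank '[[0,0,0,-0.6],[0,0,0,-0.6],[0,0,0,-0.6],[0,0,0,-0.6],[0,0,0,-0.6]]' >/dev/null; done; python3 d.py .6 .06 .26
```

```text
t 23.62 p [ 0.3491 -0.3495  0.3614] q [ 1.56  0.06 -0.33  1.83 -0.92  1.49  0.33] tilt 54.5 az 27.6 yaw to -yh -0.2 g 0.505 51.5 F [ 0.   0.1 -1. ]
shift fs [ 0.389 -0.619  0.986] dist 0.4908 zdir [ 0.722  0.377 -0.581]
```

```bash
python3 -m crank '[[0.39,-0.62,0.98,0],[0.39,-0.62,0.98,0],[0.39,-0.62,0.98,0],[0.39,-0.62,0.98,0],[0.39,-0.62,0.98,0]]' >/dev/null;  python3 d.py .62 .08 .24; python3 -m crank '[[0.22,-0.36,0.57,0],[0.22,-0.36,0.57,0],[0.22,-0.36,0.57,0],[0.22,-0.36,0.57,0],[0.22,-0.36,0.57,0]]' >/dev/null;  python3 d.py .628 .122 .14
```

```text
t 24.03 p [ 0.4565 -0.1741  0.3191] q [ 1.4  -0.18 -0.53  2.13 -1.13  1.2   0.24] tilt 54.5 az 27.5 yaw to -yh -0.6 g 0.505 51.6 F [ 1.  -0.2 -1.1]
shift fs [ 0.217 -0.376  0.649] dist 0.3123 zdir [ 0.722  0.376 -0.581]
t 24.45 p [ 0.5416 -0.0363  0.2853] q [ 0.96 -0.21 -0.55  2.23 -1.26  0.82  0.1 ] tilt 54.5 az 27.6 yaw to -yh -0.4 g 0.505 51.7 F [ 0.4 -1.5 -0.4]
shift fs [-0.08  -0.25   0.516] dist 0.2316 zdir [ 0.721  0.377 -0.581]
```

```bash
python3 -m crank '[[-0.06,-0.25,0.5,0],[-0.06,-0.25,0.5,0],[-0.06,-0.25,0.5,0],[-0.06,-0.25,0.5,0],[-0.06,-0.25,0.5,0]]' >/dev/null;  python3 d.py .628 .122 .11; python3 pw.py >/dev/null
python3 - <<'E'
from path import *
# simulate the lowering from here, several W and yaw compensation
Mr=np.c_[np.cross(np.array([.463,-.886,0]),[.722,.377,-.581]),[.463,-.886,0],[.722,.377,-.581]]
for W in([.63,.12],[.64,.11],[.62,.13]):
  for yw in(0,-5,-8):
    x,r,e,a=go(q,W+[.11],yw,15); x,r,e,a=go(x,W+[.0635],0,15)
    M=fk(x,P,S)[1]; u=(M@Mr.T)[:,2]; print(W,yw,r,e,"jar axis",u.round(3),"lean",np.degrees(np.arccos(u[2])).round(1),"tilt",tilt(x)[0].round(1))
E
```

```text
t 24.87 p [ 0.5618 -0.0051  0.2648] q [ 0.31 -0.17 -0.06  2.27 -1.27  0.62  0.09] tilt 55.2 az 27.4 yaw to -yh -0.3 g 0.506 51.7 F [-1.1 -0.1 -0.8]
shift fs [-0.152 -0.205  0.462] dist 0.211 zdir [ 0.729  0.379 -0.57 ]
[0.63, 0.12] 0 15 89.6 jar axis [0.132 0.087 0.988] lean 9.0 tilt 45.5
[0.63, 0.12] -5 15 89.6 jar axis [0.099 0.149 0.984] lean 10.2 tilt 45.5
[0.63, 0.12] -8 15 89.6 jar axis [0.078 0.185 0.98 ] lean 11.5 tilt 45.5
[0.64, 0.11] 0 15 94.9 jar axis [0.133 0.089 0.987] lean 9.1 tilt 45.4
[0.64, 0.11] -5 15 94.9 jar axis [0.1   0.151 0.984] lean 10.4 tilt 45.4
[0.64, 0.11] -8 15 94.9 jar axis [0.079 0.188 0.979] lean 11.7 tilt 45.4
[0.62, 0.13] 0 15 83.8 jar axis [0.137 0.086 0.987] lean 9.2 tilt 45.2
[0.62, 0.13] -5 15 83.8 jar axis [0.104 0.148 0.984] lean 10.3 tilt 45.2
[0.62, 0.13] -8 15 83.8 jar axis [0.083 0.184 0.98 ] lean 11.6 tilt 45.2
```

```bash
cat > pv.py <<'E'
from path import *
Mr=np.c_[np.cross(np.array([.463,-.886,0]),[.722,.377,-.581]),[.463,-.886,0],[.722,.377,-.581]]
W=[.628,.122]; out=[]
vias=[[],[[.65,.1,.3]],[[.65,.0,.3]],[[.7,.1,.3]],[[.65,-.1,.3],[.68,.1,.25]],[[.62,.12,.2]],[[.68,.14,.2]],[[.5,-.15,.3],[.65,-.05,.3],[.68,.1,.25]],[[.7,.05,.2]],[[.45,-.2,.3],[.7,.0,.3],[.7,.1,.2]],[[.7,-.05,.25],[.66,.1,.16]],[[.7,.1,.4]],[[.72,.15,.3]]]
for via in vias:
    x=q;n=0
    for p in via: x,r,e,a=go(x,p,0,25); n+=r
    qv=x; x,r,e,a=go(x,W+[.12],0,40); n+=r; x,r,e,a=go(x,W+[.0635],0,25); n+=r
    M=fk(x,P,S)[1]; u=(M@Mr.T)[:,2]; out.append((np.degrees(np.arccos(u[2])),e,n,via,u.round(3),x.round(2),tilt(x)[0].round(1)))
out.sort(key=lambda a:a[0]+a[1])
for a in out: print(*a)
E
python3 pv.py
```

```text
9.653275483215108 0.2 104 [[0.45, -0.2, 0.3], [0.7, 0.0, 0.3], [0.7, 0.1, 0.2]] [0.169 0.017 0.986] [ 0.78  0.52 -0.94  2.13 -1.27  0.06  0.25] 45.9
9.696565477240089 0.2 95 [[0.7, -0.05, 0.25], [0.66, 0.1, 0.16]] [0.169 0.019 0.986] [ 0.78  0.51 -0.94  2.13 -1.27  0.06  0.25] 45.8
9.788333352913337 0.2 77 [[0.65, -0.1, 0.3], [0.68, 0.1, 0.25]] [0.17  0.02  0.985] [ 0.77  0.51 -0.93  2.13 -1.27  0.06  0.24] 45.7
9.816961994921005 0.2 81 [[0.5, -0.15, 0.3], [0.65, -0.05, 0.3], [0.68, 0.1, 0.25]] [0.171 0.021 0.985] [ 0.77  0.51 -0.93  2.13 -1.27  0.06  0.24] 45.6
10.034202558468605 0.2 71 [[0.7, 0.1, 0.4]] [0.174 0.027 0.985] [ 0.75  0.49 -0.91  2.13 -1.27  0.06  0.23] 45.3
10.034736191009065 0.2 71 [[0.72, 0.15, 0.3]] [0.174 0.027 0.985] [ 0.75  0.49 -0.91  2.13 -1.27  0.06  0.23] 45.3
10.108111873790392 0.2 70 [[0.7, 0.1, 0.3]] [0.175 0.028 0.984] [ 0.74  0.49 -0.9   2.13 -1.27  0.06  0.22] 45.2
10.156949161741343 0.2 90 [[0.7, 0.05, 0.2]] [0.175 0.03  0.984] [ 0.73  0.49 -0.9   2.13 -1.27  0.06  0.22] 45.1
10.222261563478149 0.2 68 [[0.65, 0.0, 0.3]] [0.176 0.031 0.984] [ 0.73  0.48 -0.89  2.13 -1.27  0.06  0.21] 45.0
10.721684460462946 0.2 69 [[0.65, 0.1, 0.3]] [0.182 0.044 0.983] [ 0.68  0.45 -0.85  2.14 -1.27  0.06  0.18] 44.2
10.760575917528916 0.2 90 [[0.68, 0.14, 0.2]] [0.183 0.045 0.982] [ 0.67  0.45 -0.85  2.14 -1.27  0.06  0.18] 44.2
14.224472884223081 0.1 65 [] [0.211 0.128 0.969] [ 0.15  0.3  -0.36  2.16 -1.27  0.06 -0.03] 40.3
14.544901923514335 0.1 90 [[0.62, 0.12, 0.2]] [0.213 0.135 0.968] [ 0.08  0.29 -0.3   2.16 -1.27  0.06 -0.05] 40.0
```

```bash
python3 d.py .7 .1 .3
```

```text
t 24.87 p [ 0.5618 -0.0051  0.2648] q [ 0.31 -0.17 -0.06  2.27 -1.27  0.62  0.09] tilt 55.2 az 27.4 yaw to -yh -0.3 g 0.506 51.7 F [-1.1 -0.1 -0.8]
shift fs [ 0.316 -0.076  0.301] dist 0.1771 zdir [ 0.729  0.379 -0.57 ]
```

```bash
python3 -m crank '[[0.32,-0.08,0.3,0],[0.32,-0.08,0.3,0],[0.32,-0.08,0.3,0],[0.32,-0.08,0.3,0],[0.32,-0.08,0.3,0]]' >/dev/null; python3 d.py .64 .125 .15
```

```text
t 25.28 p [0.7027 0.1065 0.3045] q [ 0.16  0.06 -0.23  1.96 -1.06  0.38 -0.29] tilt 55.4 az 27.7 yaw to -yh -0.3 g 0.51 51.7 F [-1.2  1.2 -1.6]
shift fs [-0.385 -0.112  0.123] dist 0.1677 zdir [ 0.729  0.383 -0.568]
```

```bash
sed -i 's/^vias=.*/vias=[[],[[.75,.1,.2]],[[.75,.0,.3]],[[.7,.12,.15]],[[.7,-.1,.3],[.7,.1,.2]],[[.7,.16,.13]]]/; s/W=\[.628,.122\]/W=[.635,.125]/' pv.py; python3 pv.py
```

```text
9.191464044085295 0.2 95 [[0.7, -0.1, 0.3], [0.7, 0.1, 0.2]] [0.161 0.01  0.987] [ 0.78  0.54 -0.94  2.12 -1.27  0.06  0.27] 46.5
9.214367007064332 0.2 90 [[0.75, 0.1, 0.2]] [0.162 0.01  0.987] [ 0.78  0.54 -0.94  2.12 -1.27  0.06  0.27] 46.5
9.372212544312616 0.2 68 [[0.75, 0.0, 0.3]] [0.164 0.015 0.987] [ 0.77  0.53 -0.93  2.12 -1.27  0.06  0.26] 46.2
9.446207035673194 0.2 90 [[0.7, 0.12, 0.15]] [0.165 0.018 0.986] [ 0.76  0.52 -0.92  2.12 -1.27  0.06  0.25] 46.0
9.636157771038617 0.2 90 [[0.7, 0.16, 0.13]] [0.167 0.023 0.986] [ 0.74  0.51 -0.91  2.12 -1.27  0.06  0.24] 45.7
9.766261878572086 0.2 65 [] [0.169 0.025 0.986] [ 0.73  0.51 -0.9   2.12 -1.27  0.06  0.23] 45.6
```

```bash
python3 -m crank '[[-0.4,-0.12,0.12,0],[-0.4,-0.12,0.12,0],[-0.4,-0.12,0.12,0],[-0.4,-0.12,0.12,0],[-0.4,-0.12,0.12,0]]' >/dev/null; python3 d.py .637 .125 .12;  python3 -m crank '[[-0.2,-0.06,0.06,0],[-0.2,-0.06,0.06,0],[-0.2,-0.06,0.06,0],[-0.2,-0.06,0.06,0],[-0.2,-0.06,0.06,0]]' >/dev/null; python3 d.py .637 .125 .1
```

```text
t 25.7 p [0.6683 0.1073 0.1931] q [ 0.74  0.23 -0.86  2.09 -1.26  0.19  0.04] tilt 52.3 az 27.8 yaw to -yh -0.2 g 0.512 51.7 F [ 0.5 -0.1 -4.4]
shift fs [-0.175 -0.075  0.073] dist 0.0815 zdir [ 0.7    0.368 -0.612]
t 26.12 p [0.6362 0.1017 0.1375] q [ 0.98  0.39 -1.13  2.16 -1.27  0.07  0.19] tilt 50.2 az 29.4 yaw to -yh -1.5 g 0.508 52.7 F [ 0.9  0.3 -1. ]
shift fs [-0.054 -0.048  0.083] dist 0.0441 zdir [ 0.669  0.378 -0.64 ]
```

```bash
python3 -m crank '[[-0.01,-0.1,0.06,0],[-0.01,-0.1,0.06,0],[-0.01,-0.1,0.06,0],[-0.01,-0.1,0.06,0],[-0.01,-0.1,0.06,0]]' >/dev/null; python3 d.py .637 .13 .095; python3 pv.py | tail -1
```

```text
t 26.53 p [0.6343 0.14   0.1354] q [ 0.8   0.34 -1.01  2.15 -1.27  0.07  0.1 ] tilt 48.9 az 30.7 yaw to -yh -2.1 g 0.508 52.7 F [-0.1  0.2 -1.3]
shift fs [-0.08   0.028  0.061] dist 0.0418 zdir [ 0.648  0.385 -0.657]
9.90357997973064 0.2 67 [[0.7, 0.12, 0.15]] [0.171 0.032 0.985] [ 0.71  0.5  -0.88  2.12 -1.27  0.06  0.22] 45.3
```

```bash
python3 -m crank '[[-0.11,0.02,0.1,0],[-0.11,0.02,0.1,0],[-0.11,0.02,0.1,0],[-0.11,0.02,0.1,0],[-0.11,0.02,0.1,0]]' >/dev/null; python3 d.py .635 .13 .072
```

```text
t 26.95 p [0.644  0.1259 0.0945] q [ 0.74  0.44 -0.92  2.12 -1.27  0.07  0.19] tilt 47.1 az 32.8 yaw to -yh -3.7 g 0.507 52.6 F [ 0.2  1.7 -2.9]
shift fs [-0.052 -0.017  0.028] dist 0.0246 zdir [ 0.616  0.397 -0.68 ]
```

```bash
python3 -m crank '[[-0.06,-0.02,0.03,0],[-0.06,-0.02,0.03,0],[-0.06,-0.02,0.03,0],[-0.06,-0.02,0.03,0]]' - 25 >/dev/null
cat > lean.py <<'E'
from plan import *
Mr=np.c_[np.cross(np.array([.463,-.886,0]),[.722,.377,-.581]),[.463,-.886,0],[.722,.377,-.581]]
u=(M0@Mr.T)[:,2]; f=o["position"]-.0565*u; print("u",u.round(3),"lean",np.degrees(np.arccos(u[2])).round(1),"foot",f.round(4),"edge z",(f[2]-.023*np.hypot(*u[:2])).round(4))
E
python3 lean.py; python3 d.py .635 .13 .067
```

```text
u [0.155 0.027 0.988] lean 9.0 foot [0.6273 0.1228 0.0225] edge z 0.0188
t 27.28 p [0.6361 0.1244 0.0783] q [ 0.74  0.47 -0.91  2.13 -1.27  0.07  0.21] tilt 46.1 az 34.0 yaw to -yh -4.5 g 0.509 52.7 F [-1.2 -0.2 -1.6]
shift fs [-0.017 -0.012  0.024] dist 0.0126 zdir [ 0.598  0.403 -0.693]
```

```bash
python3 -m crank '[[-0.025,-0.01,0.03,0],[-0.025,-0.01,0.03,0],[-0.025,-0.01,0.03,0],[-0.025,-0.01,0.03,0]]' -1 20 >/dev/null; python3 lean.py; python3 d.py .635 .13 .062
```

```text
u [0.165 0.028 0.986] lean 9.6 foot [0.6281 0.1249 0.0133] edge z 0.0094
t 27.62 p [0.6374 0.1265 0.069 ] q [ 0.71  0.49 -0.89  2.12 -1.27  0.07  0.21] tilt 45.6 az 34.7 yaw to -yh -5.0 g 0.507 52.6 F [ 0.1 -0.6 -0.8]
shift fs [-0.013 -0.01   0.012] dist 0.0082 zdir [ 0.588  0.406 -0.699]
```

```bash
python3 -m crank '[[-0.02,-0.005,0.02,0],[-0.02,-0.005,0.02,0],[-0.02,-0.005,0.02,0]]' -1 20 >/dev/null; python3 lean.py; python3 d.py .635 .13 .058; python3 -m crank '[[-0.015,-0.005,0.015,0],[-0.015,-0.005,0.015,0],[-0.015,-0.005,0.015,0]]' >/dev/null;python3 lean.py; python3 d.py .635 .13 .058
```

```text
u [0.169 0.028 0.985] lean 9.8 foot [0.6304 0.1259 0.0083] edge z 0.0043
t 27.87 p [0.6399 0.1275 0.0639] q [ 0.7   0.5  -0.87  2.11 -1.27  0.07  0.22] tilt 45.5 az 35.1 yaw to -yh -5.2 g 0.503 52.7 F [4.7 2.5 6.4]
shift fs [-0.016 -0.011  0.006] dist 0.0081 zdir [ 0.583  0.41  -0.701]
u [0.17  0.028 0.985] lean 9.8 foot [0.6324 0.1275 0.0062] edge z 0.0022
t 28.12 p [0.642  0.1291 0.0619] q [ 0.69  0.51 -0.86  2.1  -1.27  0.07  0.23] tilt 45.5 az 35.5 yaw to -yh -5.3 g 0.506 56.1 F [-6.9 -2.8 34. ]
shift fs [-0.017 -0.011 -0.002] dist 0.0081 zdir [ 0.58   0.414 -0.701]
```

```bash
python3 -m crank '[[0.004,0,-0.003,0],[0.004,0,-0.003,0]]' >/dev/null; python3 -m crank '[[0,0,0,0],[0,0,0,0],[0,0,0,0],[0,0,0,0],[0,0,0,0]]' 1 ; python3 d.py .635 .13 .058
python3 - <<'E'
from h import *
s=cam("scene"); t=cam("top")
a=cv2.resize(s["color"][150:230,200:300,::-1],None,fx=4,fy=4); b=cv2.resize(t["color"][180:260,190:290,::-1],None,fx=4,fy=4)
cv2.imwrite("pics/g2.png",np.hstack([a,b]))
E
```

```text
clock: 28.7
position: [0.6377, 0.127, 0.0576]
ee_rot: [0.893, 0.238, 0.358, -0.134]
ft_force: [-0.7, 0.2, 0.0]
grip_width: 0.999
grasp_force: 0.0
t 28.7 p [0.6377 0.127  0.0576] q [ 0.68  0.5  -0.85  2.11 -1.27  0.07  0.22] tilt 44.9 az 35.6 yaw to -yh -5.7 g 0.999 0.0 F [-0.7  0.2  0. ]
shift fs [-0.001 -0.01  -0.001] dist 0.0041 zdir [ 0.574  0.411 -0.708]
```

View pics/g2.png

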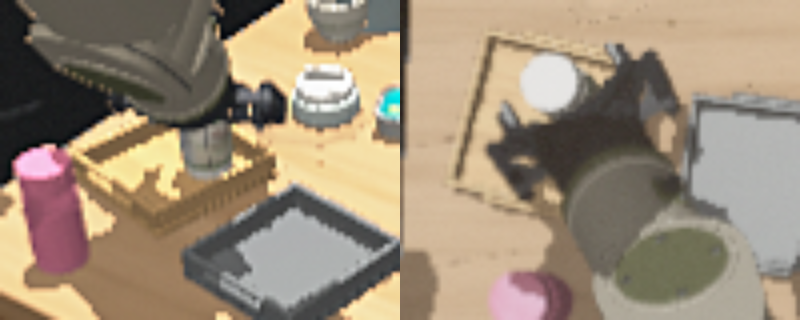

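```bash
python3 -m crank '[[0,0,-0.1,0],[0,0,-0.2,0],[0,0,-0.3,0],[0,0,-0.3,0]]' >/dev/null;  python3 - <<'E'
from h import *
t=cam("top"); print(p2w(t,227,200.5,.106))
a=cv2.resize(t["color"][180:260,190:290,::-1],None,fx=5,fy=5); cv2.imwrite("pics/g3.png",a)
E
python3 d.py .4 -.3 .3
python3 - <<'E'
from path import *
B=np.array([.509,-.392,.058])+.004*z; G=np.array([.558,-.03,.0645])
yg=yawto(M0,-yh)
for mid in([.4,-.3,.3],[.45,-.2,.3]):
  x=seq(q,[("mid",mid,0),("yaw",mid,yg),("preB",B-.11*z,0),("B",B,0),("lift",B+np.array([0,0,.22]),0),("view",[.35,-.35,.36],145),("back",[.35,-.35,.36],-145),("o",[.54,-.1,.25],0),("overG",G+np.array([0,0,.1]),0),("G",G,0)])
E
```

```text
[0.62983326 0.12750306 0.106     ]
t 29.18 p [0.569  0.0754 0.1463] q [ 0.71  0.09 -0.69  2.23 -1.17  0.43 -0.01] tilt 45.0 az 35.0 yaw to -yh -5.1 g 0.999 0.0 F [ 1.  -0.2  0.7]
shift fs [-0.306  0.555 -0.897] dist 0.4395 zdir [ 0.579  0.406 -0.707]
mid       rows 11 err 0.0 mm 0.0 deg q [ 1.19  0.06 -0.17  1.88 -0.8   1.35  0.21] tilt 45.0
yaw       rows  1 err 0.0 mm 0.0 deg q [ 1.19  0.06 -0.17  1.88 -0.8   1.35  0.3 ] tilt 45.0
preB      rows  6 err 0.0 mm 0.0 deg q [ 1.18  0.53 -0.15  1.66 -0.78  1.18  0.49] tilt 45.0
B         rows  3 err 0.0 mm 0.0 deg q [ 1.1   0.62 -0.2   1.71 -0.84  0.99  0.52] tilt 45.0
lift      rows  6 err 0.0 mm 0.0 deg q [ 1.08  0.36 -0.17  1.57 -0.77  1.28  0.22] tilt 45.0
view      rows 21 err 0.0 mm 0.0 deg q [ 1.16  0.07  0.    1.74 -0.77  1.54 -2.22] tilt 45.0
back      rows 21 err 0.0 mm 0.0 deg q [ 1.22  0.07 -0.06  1.74 -0.76  1.54  0.3 ] tilt 45.0
o         rows  8 err 0.0 mm 0.0 deg q [ 0.9  -0.02 -0.41  2.07 -0.93  0.91  0.05] tilt 45.0
overG     rows  3 err 0.1 mm 0.0 deg q [ 0.81  0.08 -0.51  2.18 -1.07  0.65  0.16] tilt 45.0
G         ro
[... 310 characters left out ...]
18  0.52 -0.14  1.66 -0.78  1.18  0.49] tilt 45.0
B         rows  3 err 0.0 mm 0.0 deg q [ 1.1   0.62 -0.2   1.71 -0.84  0.99  0.52] tilt 45.0
lift      rows  6 err 0.0 mm 0.0 deg q [ 1.08  0.36 -0.17  1.57 -0.77  1.28  0.22] tilt 45.0
view      rows 21 err 0.0 mm 0.0 deg q [ 1.15  0.07  0.    1.74 -0.77  1.54 -2.22] tilt 45.0
back      rows 21 err 0.0 mm 0.0 deg q [ 1.21  0.07 -0.06  1.74 -0.76  1.54  0.3 ] tilt 45.0
o         rows  8 err 0.0 mm 0.0 deg q [ 0.89 -0.02 -0.41  2.07 -0.93  0.91  0.05] tilt 45.0
overG     rows  3 err 0.1 mm 0.0 deg q [ 0.8   0.08 -0.51  2.18 -1.07  0.65  0.16] tilt 45.0
G         rows  3 err 0.6 mm 0.0 deg q [ 0.88  0.32 -0.61  2.23 -1.27  0.45  0.5 ] tilt 45.0
```

View pics/g3.png

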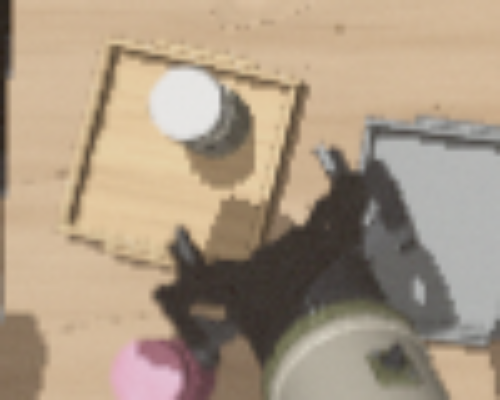

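The jar stands in the wooden tray, cap at crop (187,103), which is about (0.630,0.128) and within 26 mm of the tray centre. Now jar B.

```bash
python3 -m crank '[[-0.3,0.55,-0.9,-0.085],[-0.3,0.55,-0.9,-0.085],[-0.3,0.55,-0.9,-0.085],[-0.3,0.55,-0.9,-0.085],[-0.3,0.55,-0.9,-0.085]]' >/dev/null; python3 d.py .4 -.3 .3; python3 -m crank '[[-0.22,0.28,-0.44,0],[-0.22,0.28,-0.44,0],[-0.22,0.28,-0.44,0],[-0.22,0.28,-0.44,0],[-0.22,0.28,-0.44,0]]' >/dev/null; python3 d.py .447 -.436 .136
```

```text
t 29.6 p [ 0.4884 -0.1011  0.2166] q [ 0.99 -0.07 -0.43  2.19 -0.99  0.94  0.18] tilt 44.9 az 35.6 yaw to -yh -0.6 g 0.997 0.0 F [1.7 0.7 0.9]
shift fs [-0.182  0.277 -0.479] dist 0.2331 zdir [ 0.574  0.411 -0.708]
t 30.02 p [ 0.408  -0.2851  0.2727] q [ 1.18  0.07 -0.2   1.93 -0.81  1.29  0.32] tilt 44.9 az 35.6 yaw to -yh -0.6 g 1.003 0.0 F [ 1.1 -0.2  0.4]
shift fs [-0.337  0.367  0.143] dist 0.2073 zdir [ 0.574  0.412 -0.708]
```

```bash
python3 -m crank '[[-0.34,0.37,0.14,0],[-0.34,0.37,0.14,0],[-0.34,0.37,0.14,0],[-0.34,0.37,0.14,0],[-0.34,0.37,0.14,0]]' >/dev/null; python3 d.py .5113 -.390 .056; python3 -m crank '[[0,0,0.1,0],[0,0,0.2,0],[0,0,0.27,0],[0,0,0.27,0]]'>/dev/null;  python3 d.py .5113 -.390 .056
```

```text
t 30.43 p [ 0.4479 -0.4372  0.1335] q [ 1.19  0.53 -0.15  1.65 -0.77  1.19  0.47] tilt 45.0 az 35.7 yaw to -yh -0.6 g 0.999 0.0 F [ 1.5 -0.2  1. ]
shift fs [ 0.003 -0.003  0.277] dist 0.1107 zdir [ 0.574  0.412 -0.707]
t 30.77 p [ 0.5118 -0.3844  0.0545] q [ 1.1   0.63 -0.21  1.71 -0.82  1.    0.5 ] tilt 45.2 az 36.5 yaw to -yh -1.2 g 0.997 0.0 F [-0.1  1.9  0.2]
shift fs [-0.004  0.011 -0.009] dist 0.0058 zdir [ 0.57   0.421 -0.705]
```

```bash
python3 -m crank '[[0,0,0,0],[0,0,0,0],[0,0,0,0],[0,0,0,0],[0,0,0,0]]' -1 50 >/dev/null; python3 -m crank '[[0,0,0,0],[0,0,0,0],[0,0,0,0]]'>/dev/null; python3 j.py; python3 d.py .5113 -.390 .27
```

```text
t 31.43 q [ 1.109  0.619 -0.203  1.702 -0.822  1.005  0.502] p [ 0.509  -0.3929  0.0612] F [-1.1 -2.7  3.6] g 0.494 53.4
axes x [0.581 0.404 0.706] y [ 0.575 -0.818 -0.005] z [ 0.576  0.409 -0.708] tilt 44.9
t 31.43 p [ 0.509  -0.3929  0.0612] q [ 1.11  0.62 -0.2   1.7  -0.82  1.01  0.5 ] tilt 44.9 az 35.4 yaw to -yh -0.4 g 0.494 53.4 F [-1.1 -2.7  3.6]
shift fs [ 0.375 -0.005 -0.363] dist 0.2088 zdir [ 0.576  0.409 -0.708]
```

```bash
python3 -m crank '[[0.08,0,-0.08,0],[0.16,0,-0.155,0],[0.24,0,-0.23,0],[0.32,0,-0.31,0],[0.37,0,-0.36,0]]' >/dev/null; python3 d.py .35 -.35 .36; python3 -m crank '[[-0.05,0.17,-0.44,0.6],[-0.05,0.17,-0.44,0.6],[-0.05,0.17,-0.44,0.6],[-0.05,0.17,-0.44,0.6],[-0.05,0.17,-0.44,0.6]]' >/dev/null; for i in 1 2 3; do python3 -m crank '[[0,0,0,0.6],[0,0,0,0.6],[0,0,0,0.6],[0,0,0,0.6],[0,0,0,0.6]]' >/dev/null; done; python3 d.py .35 -.35 .36;  python3 look.py v2
```

```text
t 31.85 p [ 0.5119 -0.3902  0.2686] q [ 1.08  0.37 -0.18  1.57 -0.76  1.28  0.22] tilt 44.9 az 35.7 yaw to -yh -0.6 g 0.498 52.8 F [ 0.7 -1.1 -2.7]
shift fs [-0.034 -0.317 -0.353] dist 0.1902 zdir [ 0.573  0.412 -0.708]
t 33.52 p [ 0.4386 -0.5266  0.376 ] q [ 1.    0.51  0.23  1.16 -0.87  1.69 -2.27] tilt 44.9 az 35.7 yaw to -yh -144.3 g 0.494 52.8 F [ 0.4 -0.6 -1.3]
shift fs [-0.307  0.38   0.083] dist 0.1982 zdir [ 0.573  0.412 -0.708]
phi 144.29776915570815 f [ 0.5   0.86 -0.1 ] foot [ 0.468 -0.475  0.37 ] px 455.6572578879044 252.4747801873675
cos 0.16571211463342392
```

View pics/v2.png

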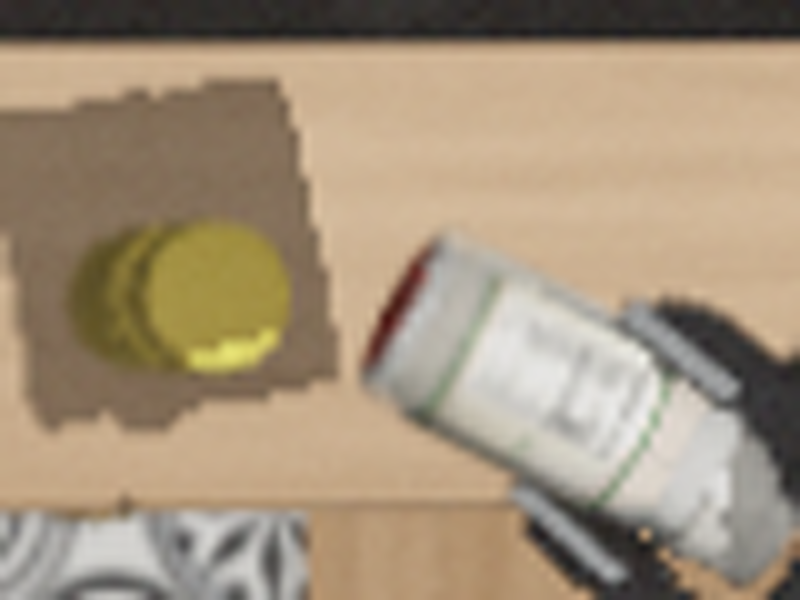

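The spot is red, at crop (400,315), and the jar is tipped about 84°. It goes to the grey tray, so I turn it back and carry it over.

```bash
for i in 1 2 3 4; do python3 -m crank '[[0,0,0,-0.6],[0,0,0,-0.6],[0,0,0,-0.6],[0,0,0,-0.6],[0,0,0,-0.6]]' >/dev/null; done; python3 d.py .45 -.25 .33
```

```text
t 35.23 p [ 0.4385 -0.5268  0.3762] q [ 1.21  0.51 -0.1   1.15 -0.72  1.63  0.18] tilt 44.9 az 35.7 yaw to -yh -0.1 g 0.494 52.7 F [-0.1  0.4 -2.1]
shift fs [ 0.22  -0.546  0.383] dist 0.2808 zdir [ 0.574  0.412 -0.708]
```

```bash
python3 -m crank '[[0.22,-0.55,0.38,0],[0.22,-0.55,0.38,0],[0.22,-0.55,0.38,0],[0.22,-0.55,0.38,0],[0.22,-0.55,0.38,0]]' >/dev/null; python3 d.py .54 -.08 .22; python3 -m crank '[[0.13,-0.38,0.75,0],[0.13,-0.38,0.75,0],[0.13,-0.38,0.75,0],[0.13,-0.38,0.75,0],[0.13,-0.38,0.75,0]]' >/dev/null; python3 d.py .559 -.029 .165
```

```text
t 35.65 p [ 0.4469 -0.319   0.3432] q [ 1.14  0.12 -0.19  1.72 -0.78  1.38  0.18] tilt 44.9 az 35.7 yaw to -yh -0.4 g 0.497 52.8 F [ 0.5 -0.2 -1. ]
shift fs [ 0.161 -0.351  0.597] dist 0.2845 zdir [ 0.573  0.411 -0.709]
t 36.07 p [ 0.5174 -0.155   0.2361] q [ 0.97  0.04 -0.36  2.04 -0.91  0.98  0.16] tilt 44.9 az 35.6 yaw to -yh -0.3 g 0.496 52.8 F [ 0.3  0.6 -0.9]
shift fs [ 0.063 -0.196  0.315] dist 0.1505 zdir [ 0.574  0.411 -0.709]
```

```bash
python3 -m crank '[[0.06,-0.2,0.31,0],[0.06,-0.2,0.31,0],[0.06,-0.2,0.31,0],[0.06,-0.2,0.31,0],[0.06,-0.2,0.31,0]]' >/dev/null; python3 d.py .559 -.029 .1; python3 -m crank '[[-0.1,0,0.09,0],[-0.1,0,0.09,0],[-0.1,0,0.09,0],[-0.1,0,0.09,0]]' >/dev/null; python3 d.py .559 -.029 .07
```

```text
t 36.48 p [ 0.5551 -0.0243  0.1642] q [ 0.81  0.08 -0.53  2.18 -1.06  0.66  0.15] tilt 44.8 az 36.3 yaw to -yh -0.7 g 0.498 52.8 F [-1.1 -0.4 -2.2]
shift fs [-0.112  0.017  0.115] dist 0.0645 zdir [ 0.568  0.417 -0.709]
t 36.82 p [ 0.5539 -0.0322  0.1133] q [ 0.83  0.19 -0.53  2.22 -1.16  0.57  0.32] tilt 44.9 az 35.7 yaw to -yh -0.6 g 0.501 52.7 F [-0.4  0.1 -1.5]
shift fs [-0.066  0.001  0.087] dist 0.0437 zdir [ 0.574  0.412 -0.708]
```

```bash
python3 -m crank '[[-0.035,0,0.045,0],[-0.07,0,0.088,0],[-0.07,0,0.088,0],[-0.07,0,0.088,0]]' >/dev/null; python3 d.py .559 -.029 .067; python3 -m crank '[[-0.006,0,0.006,0],[-0.006,0,0.006,0],[-0.006,0,0.006,0]]' >/dev/null; python3 d.py .559 -.029 .067
```

```text
t 37.15 p [ 0.5587 -0.0296  0.0697] q [ 0.87  0.31 -0.6   2.22 -1.24  0.47  0.47] tilt 45.0 az 35.6 yaw to -yh -0.6 g 0.496 51.0 F [ 1.2  0.8 -1.7]
shift fs [-0.004 -0.001  0.006] dist 0.0028 zdir [ 0.575  0.411 -0.707]
t 37.4 p [ 0.5591 -0.0298  0.0668] q [ 0.89  0.32 -0.62  2.22 -1.25  0.46  0.48] tilt 45.0 az 35.4 yaw to -yh -0.4 g 0.495 51.1 F [0.7 0.3 2.2]
shift fs [ 0.001 -0.002  0.   ] dist 0.0009 zdir [ 0.576  0.41  -0.707]
```

Contact is just made, so I open and retreat along the tool axis.

```bash
python3 -m crank '[[0,0,0,0],[0,0,0,0],[0,0,0,0],[0,0,0,0],[0,0,0,0]]' 1 >/dev/null; python3 -m crank '[[0,0,0,0],[0,0,0,0]]'; python3 -m crank '[[0,0,-0.1,0],[0,0,-0.2,0],[0,0,-0.3,0],[0,0,-0.4,0],[0,0,-0.5,0]]' >/dev/null; python3 -m crank '[[0,0,-0.1,0],[0,0,-0.1,0],[0,0,-0.1,0]]'
python3 - <<'E'
from h import *
s=cam("scene"); t=cam("top")
a=cv2.resize(s["color"][140:240,200:300,::-1],None,fx=4,fy=4); b=cv2.resize(t["color"][170:270,200:300,::-1],None,fx=4,fy=4)
cv2.imwrite("pics/end.png",np.hstack([a,b]))
E
```

```text
clock: 37.98
position: [0.5583, -0.0293, 0.0653]
ee_rot: [0.881, 0.278, 0.363, -0.118]
ft_force: [-0.5, 0.1, 0.2]
grip_width: 0.999
grasp_force: 0.0
clock: 38.65
position: [0.4203, -0.1296, 0.2366]
ee_rot: [0.881, 0.277, 0.364, -0.116]
ft_force: [0.2, 0.1, -0.5]
grip_width: 1.002
grasp_force: 0.0
```

View pics/end.png

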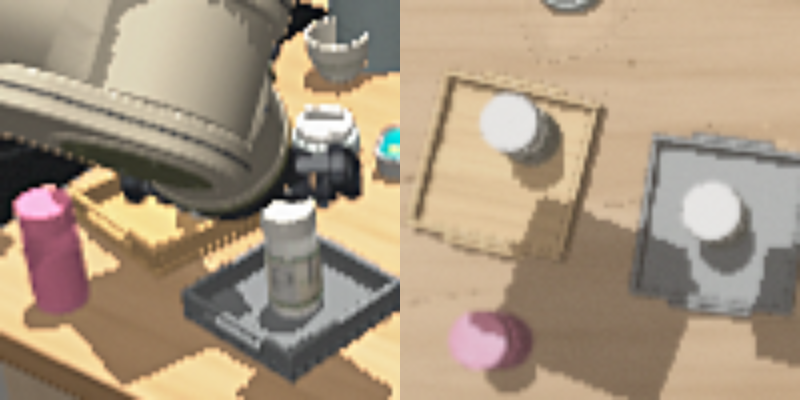

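Both jars stand upright in their trays: cap at (510,122) in the wooden tray and (712,212) in the grey tray. The arm is clear, so I hand in.

```bash
python3 -c "
from workcell import manip
print(manip.hand_in())"
```

```text
the job is handed in; nothing more can be done
None
```

Both jars were picked up, tipped and read, then stood upright and released: the green-spot jar in the wooden tray and the red-spot jar in the grey tray; I handed the job in at about 39 s of the 64 s limit, and it returned no verdict.

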